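Pry the split retaining ring out of a work lamp

ROBOT

A 7-joint arm with a two-finger parallel gripper is mounted at the origin on the work surface. World frame = base frame: x ahead of the robot, y to its left, z up, the work surface at z = 0. Lengths are in m, angles in rad, forces in N, time in s.
With the tool pointing down it reaches from about 0.4 to 0.925 m from the base axis. Payload 5.6 kg.
Tool frame: the origin (TCP) lies midway between the tips of the shut fingers; the grasp point (between the pads) lies 19 mm behind it (arm.tcp_to_grasp is the z of the grasp point in the tool frame, in m); z points along the fingers, y is the line along which they close (so a half turn about z gives the same grasp; the last joint's range is limited). The gripper opens to 85 mm and grips with 20 to 120 N. Pads are 22 mm wide; open, the fingers measure 114 mm over their backs; the gripper's body (76 mm by 85 mm) begins 54 mm behind the grasp point. The pads swing forward as they close: fully open they stand 13 mm farther back than shut.
Start: joints at [-0.043, 0.468, -0.012, 1.603, 0.006, 1.071, -0.056], TCP at [0.65, -0, 0.211] pointing down, gripper open.
Joint ranges: [-2.53, 2.53], [-0.31, 2.02], [-1.57, 1.55], [0.28, 2.44], [-1.29, 4.43], [0.15, 1.84], [-2.92, 2.92]. Speed limits (rad/s): [2.57, 2.57, 3.14, 3.14, 3.14, 3.14, 3.14].

INTERFACE

Orientations are given as a rotation vector (axis times angle).
In Python, from bench import arm gives the robot as it stands. The module is installed in compiled form; this text tells all that it offers.
- The arm moves only by the tool play_rows, never from a script. Its argument "increments" is a list of rows, each a list of 3 entries, a list of its own where there are three numbers: the shift along the tool's x, y, z normalised to -1 to 1, where 1 is 100 mm, then the turn about the tool's z normalised to -1 to 1, where 1 is 6 degrees, then the gripper command: -1 is fully open, 1 is shut, values between are in proportion. In form: [[[tx, ty, tz], turn, claw], ...]. A call has 1 to 8 rows; each row shifts and turns the commanded pose from where the row before left it, along the tool's axes as they then stand; what a row does not reach is not made up. A row lasts 1/12 s, in which the tool goes at most 41.7 mm and 7.16 degrees, less where a joint would pass 70% of its speed; a pose out of reach is approached as far as the arm can. A call with a number of a shift or a turn outside -1 to 1 is refused whole. A call with a gripper value outside its range is refused whole. The fingers move at their own pace and stop on an object; "newtons" is the grip in N (left out, the last holds). Time passes only in rows, so rows that do not move let the fingers close. It gives the time, the measured TCP pose, the force, the opening and the grip force at its end, in the units of the state.
- arm.get_obs(): the state, without advancing time (a new reading comes with each control period).
- arm.camera(name): name is "scene" or "side" or "wrist"; returns the picture (480x640x3 uint8, red, green, blue); there is no depth.
- arm.camera_model(name): a dict with "camera_matrix" (3x3 intrinsics, pixels), "world_from_camera" (4x4, takes a point from camera to world coordinates). Camera axes: x right, y up, looking along -z (the intrinsics and any distortion apply to the point x, -y, -z); pixel columns grow to the right and rows downward; lengths in m; the calibration is good to about 2 mm. A picture is of the moment at which its call begins: read the wrist's pose just before it. camera_model takes no time and is no camera call; for the wrist camera it gives the pose at the moment of the call.
- arm.finish_job(): hands the job in; it is judged then, once.
Trained networks look in the newest picture that a camera, given by its name, has taken for a name from the list of things; names that differ only in an ending like _2 or _b are one class to them, and where a whole thing is asked for, a point or a joint stands for the part that bears it (a point fixed in the world has none). Each returns a list of dicts, best first, with "confidence" (0 to 1); they miss things now and then, are a little off and sometimes report something else, mostly with a low value. They report only what shows in the picture. A call takes as long as a camera call. They do not tell look-alikes from the thing itself.
- arm.outline_of(camera, label): "mask" (480x640 bool, what is visible of it) and "bbox" ([left, top, width, height] in pixels, round what is visible of it).
- arm.pinpoint(camera, label): "centre" ([column, row] in pixels: a listed point, or the origin of a listed thing).
The state is a dict: "t": time; "joint_positions": joint angles; "qd": joint speeds; "tau": joint torques, N m; "tool_pos": TCP position; "tool_rot": TCP orientation; "contact_force": force on the tool from outside, world axes, zero at the start; "torque": the same for the moment, N m; "gripper_width": finger opening in m; "grasp_force": force on a finger pad.
Only numpy, scipy, OpenCV 4.12 (cv2) and the standard library are available. Lean on these libraries where they do the work, as an engineer would, in place of code of your own. Each camera call takes 0.05 s, during which the arm holds its last target. There are 200 camera calls.

TASK

The lamp's front glass is to be changed: with the hook pick, lift the free end of the split ring out of its groove until the end sits up on its spring catch, without forcing the pick against the lamp. Then lay the ring flat in the tray, not dropping it, and hang the pick back in its wooden rest, leaving the other things on the bench alone.

Things in the scene. Friction and masses are not known exactly. Their poses are not given: they have to be found in the camera images.
- lamp: Round grey work lamp lying face up, fixed, 160 mm across; rim 60 mm high; origin: centre of its underside. Its face is a round recess, radius 66 mm: ledge 52 mm high around a white glass disc of radius 54 mm (top 51 mm high). The split ring lies in it, top 2 mm below the rim, its gap at the lamp's +x side. Angles about the lamp's axis count from +x towards +y.
- pocket (a point): Point on the flat pocket floor, 45.5 mm high, straight below the ring's free end face (+18 deg, 60 mm from the axis); axes as the lamp's. From -10 to +35 deg ledge and rim are cut away down to this floor, open outwards, so the ring's last 17 deg overhang it with 6.5 mm of space below. In the gap a stop block (-16 to -10 deg, 58 mm high) by the ring's other end stops it turning.
- catch (a point): Tip of the spring catch's bevelled nose near the free end, at +51 deg, 64 mm high (a like catch at -51 deg). Catches stand on the rim 67 to 80 mm from the axis, 23 mm wide, top 68 mm high. The nose reaches 3.5 mm over the ring. A ring end lifted with some 3 to 12 N pushes it back and snaps past; it then springs in below and holds the ring's underside about 65 mm high there.
- ring_center (a point): Centre of the flat split steel ring (C shape, 130 mm outer, 106 mm inner diameter, 12 mm wide, 6 mm thick, about 90 g, gap of 36 deg). z is the ring's axis, +x points to the middle of the gap. It starts seated in the lamp's recess; the free end to pry is the one on the +y side of the gap.
- ring_end (a point): Point in the middle of the ring's section 8 deg (8 mm) in from its free end: 59 mm from the ring's axis, at +26 deg; the end face is at +18 deg. Axes as ring_center.
- pick_grip (a point): Centre of the hook pick's upright black handle (20 x 20 mm, 70 mm tall; z up). Below: a collar 34 x 34 x 6 mm, underside 41 mm below this point; an 8 mm round shaft; at its foot a flat toe, 8 mm wide, 4.5 mm thick, reaching 16 mm from the shaft's axis along +x. Stick-out differs each time: toe's underside 104 to 128 mm below this point, fixed in use. 120 g.
- rest_seat (a point): On the wooden rest (fixed): two prongs, top 100 mm high, 12 mm thick, slot 14 mm wide between them, open to the rest's +x, where the prongs end 25 mm from this point. This point is on the slot's middle line, level with the prongs' top: the collar sits here, shaft in the slot, toe pointing about +y below a prong. An upright stands 29 mm behind (-x) under the prongs.
- tray: Grey tray, fixed, 215 x 215 mm outside, walls 5 mm thick and 25 mm high, inner floor 5 mm high; origin: centre of its underside.
- tin_mid (a point): Bystander: paint tin, 90 mm across and 100 mm high, standing; point half-way up.
- cartridge: Bystander: slim white bottle, 50 mm across and 200 mm high, standing; origin under its base.
- screwbox: Bystander: cardboard screw box 80 x 120 x 50 mm; origin under its base.
There are look-alikes about, which are no part of the job. There is more than one size of the part that bears pick_grip; the job needs the smallest.

How it is judged:
On the way:
1. the ring's free end is lifted past its catch by the pick (at least 10 mm above its seat, the pick bearing on the ring, no finger on the ring) (z of ring_end in the frame of lamp above 0.065 m and contact force between pick and ring above 0.1 N and contact force between the fingers and ring below 0.1 N), for 0.1 s.
At the end, for the whole second after the job is handed in: Ring flat on the tray's floor (centre within 60 mm of the tray's middle in x and y, at most 13 mm above its underside, tilt under 0.08 rad); pick hung in its rest, handle centre within 15 mm of the seat sideways and 56 mm in all, tilt under 0.15 rad; both at rest (z of ring_center in the frame of tray below 0.013 m and x of ring_center in the frame of tray between -0.06 and 0.06 m and y of ring_center in the frame of tray between -0.06 and 0.06 m and angle between the z axis of ring_center and the z axis of tray, either way round below 0.08 rad and distance between pick_grip and rest_seat below 0.056 m and horizontal distance between pick_grip and rest_seat below 0.015 m and angle between pick_grip's own z axis and vertical below 0.15 rad and linear speed of each of ring, pick below 0.02 m/s); the robot touches nothing.
It fails at once if the pick is forced against the lamp (over 40 N) (contact force between pick and lamp above 40 N).
It fails at once if the ring is dropped or flung (over 1 m/s with no finger on it) (linear speed of ring above 1 m/s and contact force between the fingers and ring below 0.1 N).
It fails at once if the tin is moved by over 30 mm (distance of tin_mid from where it was at the start of the episode above 0.03 m).
It fails at once if the bottle is moved by over 30 mm (distance of cartridge from where it was at the start of the episode above 0.03 m).
It fails at once if the screw box is moved by over 30 mm (distance of screwbox from where it was at the start of the episode above 0.03 m).
It also fails if it takes over 70 s, if anything falls off the work surface, if the arm or the gripper's body presses on something with over 40 N, if the wrist force passes 120 N, or if a joint passes its speed limit or range.

## Working session

There is one attempt and no reset: what is moved stays moved. The work goes in short steps, Python scripts to look and compute and a tool call to move; the robot and the scene stay as the last step left them, time stands still between calls to the robot, and variables do not carry over. Pictures are saved under pics/ and viewed, at most 10 in all, crops included, and the job is handed in when it is done.

Besides the shell and the picture viewer there is one more tool, called after "Call:" as name(argument=value, ...), one argument or row to a line, values as JSON. play_rows: Moves the arm, as the interface text tells. Its arguments: {"type":"object","properties":{"increments":{"type":"array"},"newtons":{"type":"number"}},"required":["increments"]}

```bash
mkdir -p pics
cat > h.py <<'E'
from bench import arm
import numpy as np, cv2
from scipy.spatial.transform import Rotation as R
def ray(cam,px,M=None):
    M=M or arm.camera_model(cam); K=np.array(M["camera_matrix"]); T=np.array(M["world_from_camera"])
    d=np.linalg.inv(K)@np.array([px[0],px[1],1.]); d=np.array([d[0],-d[1],-d[2]])
    return T[:3,3],T[:3,:3]@d
def at(cam,px,z,M=None):
    o,d=ray(cam,px,M); return o+d*(z-o[2])/d[2]
def tri(a,b):
    (o1,d1),(o2,d2)=a,b
    d1=d1/np.linalg.norm(d1);d2=d2/np.linalg.norm(d2)
    s=np.linalg.lstsq(np.c_[d1,-d2],o2-o1,rcond=None)[0]
    p,q=o1+s[0]*d1,o2+s[1]*d2
    return (p+q)/2,np.linalg.norm(p-q)
def proj(cam,P,M=None):
    M=M or arm.camera_model(cam); K=np.array(M["camera_matrix"]); T=np.array(M["world_from_camera"])
    c=T[:3,:3].T@(np.array(P)-T[:3,3]); u=K@np.array([c[0],-c[1],-c[2]]); return u[:2]/u[2]
E
python3 - <<'E'
from h import *
np.set_printoptions(precision=3,suppress=True)
ims={}
for c in ["scene","side","wrist"]:
    im=arm.camera(c); ims[c]=im; cv2.imwrite(f"pics/{c}0.png",im[:,:,::-1])
    m=arm.camera_model(c); print(c,np.array(m["world_from_camera"]).round(3).tolist(),m["camera_matrix"][0][0])
Z=dict(lamp=0,pocket=.0455,catch=.064,ring_center=.055,ring_end=.055,pick_grip=.14,rest_seat=.1,tray=0,tin_mid=.05,cartridge=0,screwbox=0)
for n,z in Z.items():
    for c in ["scene","side"]:
        for r in arm.pinpoint(c,n):
            if r["confidence"]>.25: print(n,c,np.round(r["centre"]),round(r["confidence"],2),at(c,r["centre"],z)[:2])
print(arm.get_obs(),arm.tcp_to_grasp)
cv2.imwrite("pics/both.png",np.vstack([ims["scene"],ims["side"]])[:,:,::-1])
E
```

```text
scene [[0.45, -0.739, 0.501, 1.009], [0.893, 0.372, -0.254, -0.164], [0.001, 0.561, 0.828, 0.805], [0.0, 0.0, 0.0, 1.0]] 435.63594084593734
side [[-0.969, 0.11, -0.223, 0.385], [-0.247, -0.502, 0.829, 0.823], [-0.021, 0.858, 0.514, 0.602], [0.0, 0.0, 0.0, 1.0]] 455.0264251883497
wrist [[1.0, -0.001, 0.001, 0.649], [0.0, 0.95, 0.312, 0.079], [-0.001, -0.312, 0.95, 0.373], [0.0, 0.0, 0.0, 1.0]] 342.9606851921061
lamp scene [288. 260.] 0.61 [ 0.536 -0.013]
lamp side [348. 273.] 0.68 [ 0.547 -0.03 ]
pocket scene [310. 258.] 0.78 [0.581 0.021]
pocket side [328. 265.] 0.84 [0.582 0.011]
catch scene [314. 239.] 0.52 [0.553 0.044]
ring_center side [351. 258.] 0.91 [ 0.536 -0.012]
ring_end scene [312. 255.] 0.82 [0.58  0.027]
pick_grip scene [375. 123.] 0.74 [0.376 0.283]
pick_grip scene [460. 150.] 0.65 [0.533 0.402]
pick_grip scene [406. 176.] 0.6 [0.543 0.259]
pick_grip side [292. 343.] 0.72 [0.553 0.36 ]
pick_grip side [315. 301.] 0.66 [0.546 0.257]
pick_grip side [406. 313.] 0.61 [0.4   0.255]
rest_seat scene [403. 186.] 0.77 [0.537 0.263]
rest_seat side [319. 321.] 0.6 [0.539 0.259]
tray scene [173. 304.] 0.67 [ 0.529 -0.263]
tray side [370. 227.] 0.73 [ 0.529 -0.261]
tin_mid scene [414. 297.] 0.97 [0.751 0.16 ]
tin_mid scene [312. 257.] 0.53 [0.582 0.025]
tin_mid side [228. 292.] 0.85 [0.756 0.159]
cartridge scene [241. 389.] 0.77 [ 0.747 -0.2  ]
cartridge side [286. 230.] 0.88 [ 0.749 -0.196]
screwbox side [245. 268.] 0.78 [0.787 0.002]
{'t': 1.25, 'joint_positions': array([-0.043,  0.468, -0.012,  1.603,  0.006,  1.071, -0.056]), 'qd': array([-0.   , -0.002,  0.001,  0.001, -0.001, -0.001,  0.   ]), 'tau': array([ -0.   , -53.223,   0.021, -25.163,   0.011,   0.001,   0.   ]), 'tool_pos': array([ 0.65 , -0.   ,  0.211]), 'tool_rot': array([ 2.221,  2.221, -0.   ]), 'contact_force': array([0.057, 0.375, 0.23 ]), 'torque': array([ 0.003,  0.013, -0.005]), 'grasp_force': 0.0, 'gripper_width': 0.0852833309602773} -0.0187
```

View pics/scene0.png

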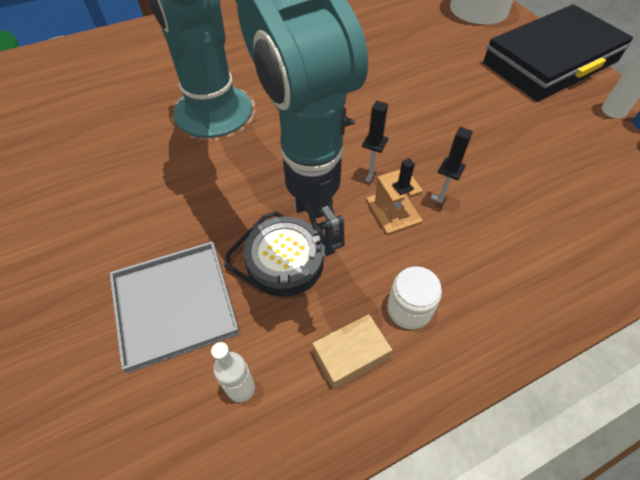

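View pics/side0.png

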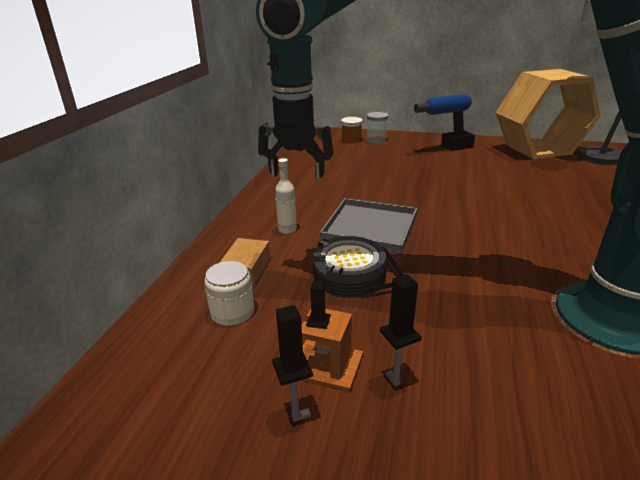

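The middle pick (scene 406,176; side 315,301), hanging in the wooden rest, is the smallest. The two larger look-alikes stand free at (375,123) and (460,150). The tray is on the left, and the lamp is near (0.54,-0.013). I'll take a close look at the lamp first.

Call:
play_rows(
  increments=[
    [[0,-0.35,-0.15],0,-1],
    [[0,-0.35,-0.15],0,-1],
    [[0,-0.35,-0.15],0,-1],
    [[0,0,0],0,-1],
    [[0,0,0],0,-1],
  ],
)

```text
t: 1.67
tool_pos: [0.5446, -0.0, 0.2577]
tool_rot: [2.22, 2.22, 0.003]
contact_force: [1.1, 1.2, -0.3]
gripper_width: 0.0858
grasp_force: 0.0
```

```bash
cat > look.py <<'E'
from h import *
import sys
np.set_printoptions(precision=4,suppress=True)
Z=dict(lamp=0,pocket=.0455,catch=.064,ring_center=.055,ring_end=.055,pick_grip=.141,rest_seat=.1,tray=0)
tag=sys.argv[1]; names=sys.argv[2:]
o=arm.get_obs(); print(o["t"],o["tool_pos"],o["tool_rot"])
M=arm.camera_model("wrist"); im=arm.camera("wrist"); cv2.imwrite(f"pics/{tag}.png",im[:,:,::-1])
np.save(f"pics/{tag}.npy",dict(M),allow_pickle=True)
for n in names:
    for r in arm.pinpoint("wrist",n):
        if r["confidence"]>.25: print(n,np.round(r["centre"],1),round(r["confidence"],2),at("wrist",r["centre"],Z[n],M))
E
python3 look.py lampw lamp pocket catch ring_center ring_end
```

```text
1.6667 [ 0.5446 -0.      0.2577] [2.2199 2.22   0.0035]
lamp [311.3 214.6] 0.82 [ 0.5421 -0.0204  0.    ]
pocket [344.6 187. ] 0.59 [0.5787 0.0212 0.0455]
catch [321.7 174.3] 0.67 [0.553  0.0371 0.064 ]
catch [346.7 181.2] 0.45 [0.5789 0.03   0.064 ]
ring_end [342.9 184. ] 0.94 [0.5759 0.0259 0.055 ]
```

View pics/lampw.png

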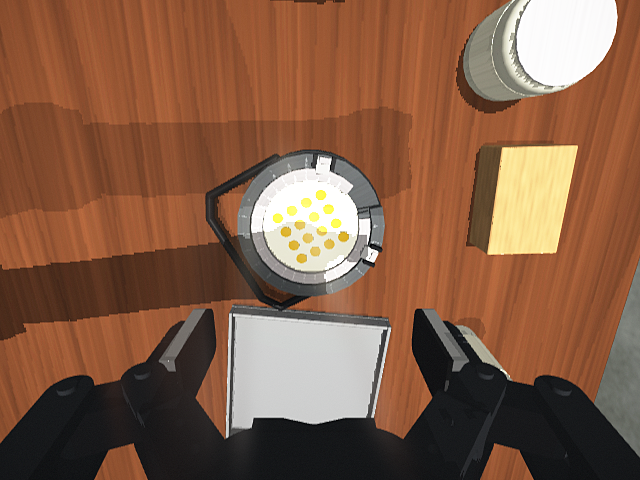

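Call:
play_rows(
  increments=[
    [[0.4,0,0],0,-1],
    [[0.4,0,0],0,-1],
    [[0.4,0,0],0,-1],
    [[0.4,0,0],0,-1],
    [[0.4,0,0],0,-1],
    [[0.4,0,0],0,-1],
    [[0,0,0],0,-1],
    [[0,0,0],0,-1],
  ],
)

```text
t: 2.63
tool_pos: [0.5442, 0.2432, 0.2548]
tool_rot: [-2.214, -2.226, 0.002]
contact_force: [-0.4, -0.8, 0.7]
gripper_width: 0.0852
grasp_force: 0.0
```

```bash
python3 look.py restw pick_grip rest_seat
```

```text
2.6333 [0.5442 0.2432 0.2548] [-2.2143 -2.2264  0.0017]
pick_grip [322.9  46.5] 0.93 [0.5493 0.3799 0.141 ]
pick_grip [131.9 203.5] 0.82 [0.3945 0.2652 0.141 ]
pick_grip [310.7 214. ] 0.8 [0.541  0.2573 0.141 ]
```

View pics/restw.png

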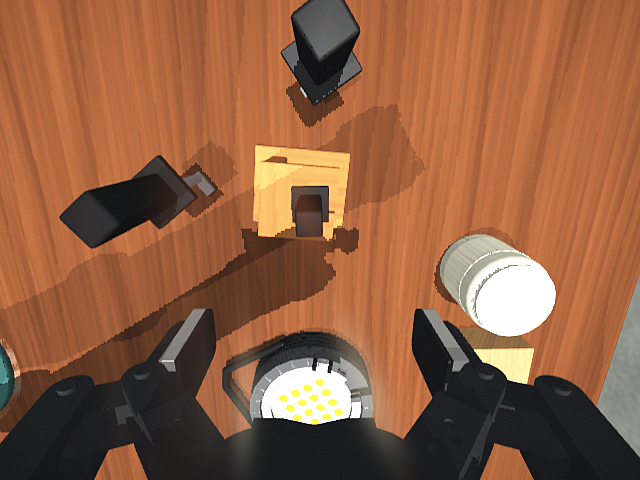

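Lamp picture: catches at about (322,165) and (372,255), with the gap between them on the right and the pocket near (345,187). Rest picture: pick handle at (311,212). I need a magnified crop of both.

Run:
```python
import cv2,numpy as np
a=cv2.imread("pics/lampw.png")[140:310,230:400]; b=cv2.imread("pics/restw.png")[130:300,225:395]
cv2.imwrite("pics/crop1.png",np.hstack([cv2.resize(x,(400,400),interpolation=cv2.INTER_CUBIC) for x in (a,b)]))
```

```text
(no output)
```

View pics/crop1.png

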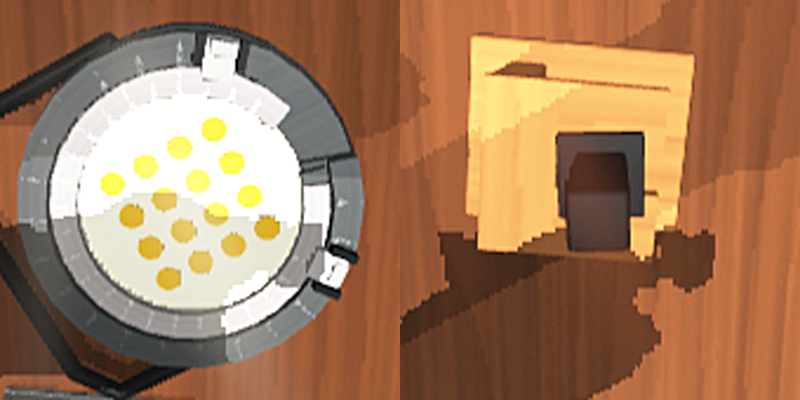

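Call:
play_rows(
  increments=[
    [[0.15,0,0],1,-1],
    [[0,0,0],1,-1],
    [[0,0,0],1,-1],
    [[0,0,0],1,-1],
    [[0,0,0],1,-1],
    [[0,0,0],1,-1],
    [[0,0,0],1,-1],
    [[0,0,0],1,-1],
  ],
)

```text
t: 3.45
tool_pos: [0.5458, 0.2527, 0.256]
tool_rot: [2.937, 1.113, -0.0]
contact_force: [0.6, 0.0, 0.3]
gripper_width: 0.0856
grasp_force: 0.0
```

Call:
play_rows(
  increments=[
    [[0,0,0],1,-1],
    [[0,0,0],1,-1],
    [[0,0,0],1,-1],
    [[0,0,0],1,-1],
    [[0,0,0],1,-1],
    [[0,0,0],1,-1],
    [[0,0,0],1,-1],
    [[0,0,0],0.6,-1],
  ],
)

```text
t: 4.12
tool_pos: [0.5458, 0.2527, 0.2561]
tool_rot: [3.139, -0.112, 0.001]
contact_force: [0.0, -0.1, 0.7]
gripper_width: 0.0857
grasp_force: 0.0
```

```bash
python3 look.py restw2 pick_grip rest_seat
python3 - <<'E'
import cv2
a=cv2.imread("pics/restw2.png")[120:360,160:480]
cv2.imwrite("pics/crop2.png",cv2.resize(a,(800,600),interpolation=cv2.INTER_CUBIC))
E
```

```text
4.1167 [0.5458 0.2527 0.2561] [ 3.1391 -0.112   0.0005]
pick_grip [306.5 387.6] 0.98 [0.3853 0.2698 0.141 ]
pick_grip [157.  247.5] 0.71 [0.5403 0.3862 0.141 ]
pick_grip [308.6 235.9] 0.59 [0.5414 0.2559 0.141 ]
```

View pics/crop2.png

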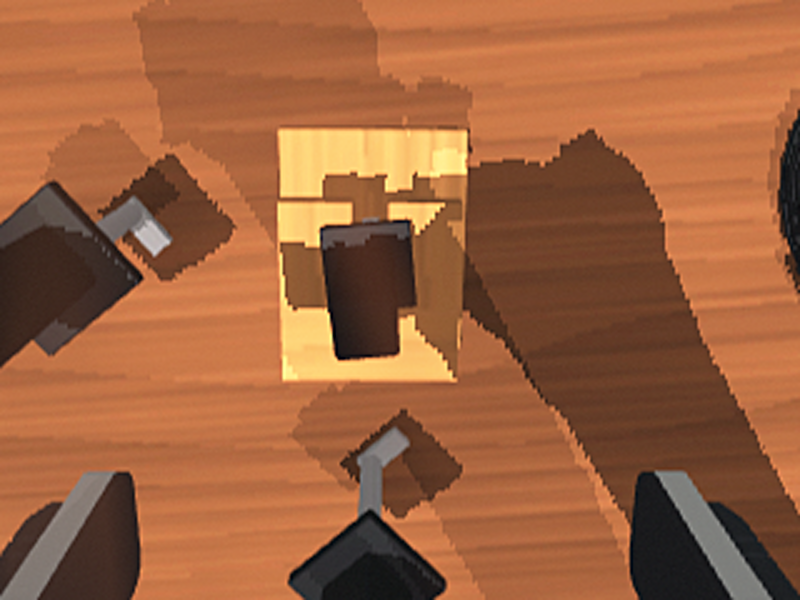

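The slot opens to world +x (up in this picture), the rest is aligned with the tool, and the handle sits at about (308,236). Next I descend and grasp.

Call:
play_rows(
  increments=[
    [[-0.04,-0.045,0.32],0,-1],
    [[0,0,0.32],0,-1],
    [[0,0,0.32],0,-1],
    [[0,0,0.32],0,-1],
    [[0,0,0],0,-1],
    [[0,0,0],0,1],
    [[0,0,0],0,1],
    [[0,0,0],0,1],
  ],
  newtons=80,
)

```text
t: 4.93
tool_pos: [0.5431, 0.2602, 0.1305]
tool_rot: [-3.138, 0.099, -0.006]
contact_force: [-0.1, 0.1, 0.2]
gripper_width: 0.0516
grasp_force: 0.0
```

Call:
play_rows(
  increments=[
    [[0,0,0],0,1],
    [[0,0,0],0,1],
    [[0,0,0],0,1],
    [[0,0,0],0,1],
    [[0,0,0],0,1],
  ],
)

```text
t: 5.35
tool_pos: [0.5421, 0.2602, 0.1296]
tool_rot: [-3.139, 0.099, -0.003]
contact_force: [-1.3, -1.3, 6.8]
gripper_width: 0.0181
grasp_force: 79.1
```

Call:
play_rows(
  increments=[
    [[0,0,-0.08],0,1],
    [[0.2,0,0],0,1],
    [[0.3,0,0],0,1],
    [[0.35,0,0],0,1],
    [[0,0,0],0,1],
    [[0,0,0],0,1],
  ],
)

```text
t: 5.85
tool_pos: [0.6274, 0.253, 0.1355]
tool_rot: [3.139, -0.102, 0.0]
contact_force: [-0.3, -0.3, -2.3]
gripper_width: 0.0186
grasp_force: 78.3
```

Run:
```python
from h import *
print(arm.get_obs()["contact_force"],arm.get_obs()["tool_pos"])
for c,b in (("scene",None),("side",None)):
    im=arm.camera(c); 
    P=proj(c,[.627,.255,.08]); u,v=P.astype(int); print(P)
    a=im[max(v-75,0):v+75,max(u-100,0):u+100,::-1]; cv2.imwrite(f"pics/p_{c}.png",cv2.resize(a,(400,300),interpolation=cv2.INTER_CUBIC))
im=arm.camera("wrist")[:,:,::-1]
cv2.imwrite("pics/crop3.png",np.vstack([np.hstack([cv2.imread("pics/p_scene.png"),cv2.imread("pics/p_side.png")]),np.hstack([cv2.resize(im,(400,300)),cv2.resize(im[150:390,160:480],(400,300))])]))
```

```text
[-0.3115662  -0.32254686 -2.25396328] [0.62739402 0.25301093 0.13553971]
[421.86971071 223.31219208]
[270.97484848 320.99248854]
```

View pics/crop3.png

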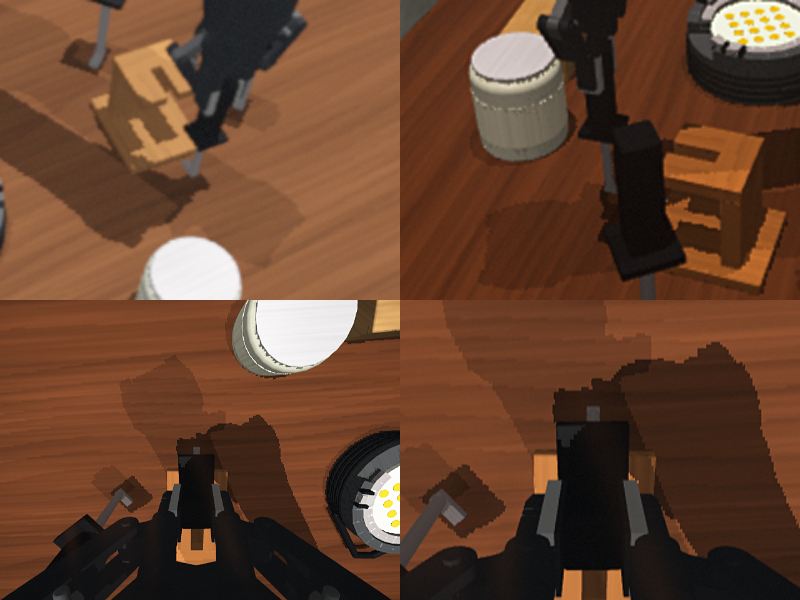

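Call:
play_rows(
  increments=[
    [[0,0.3,-0.1],0,1],
    [[0,0.4,0],0,1],
    [[0,0.3,0],0,1],
    [[0,0,0],0,1],
    [[0,0,0],0,1],
  ],
)

```text
t: 6.42
tool_pos: [0.6192, 0.1523, 0.1467]
tool_rot: [3.14, -0.104, 0.0]
contact_force: [0.4, 0.8, -1.3]
gripper_width: 0.0187
grasp_force: 78.5
```

Run:
```python
from h import *
o=arm.get_obs(); print(o["tool_pos"],o["tool_rot"])
tp=o["tool_pos"]
for c in ("wrist","scene","side"):
    im=arm.camera(c); cv2.imwrite(f"pics/q_{c}.png",im[:,:,::-1])
    g=proj(c,tp+[0,0,.019]); f=proj(c,[tp[0],tp[1],.04]);print(c,"grip",g.round(),"axis z=.04",f.round(), "+y16",proj(c,[tp[0],tp[1]+.016,.04]).round(),"+x16",proj(c,[tp[0]+.016,tp[1],.04]).round())
    for r in arm.outline_of(c,"pick_grip"):
        x,y,w,h=[int(k) for k in r["bbox"]]; print(c,round(r["confidence"],2),x,y,w,h)
        if r["confidence"]>.3 and x-5<=g[0]<=x+w+5:
            m=r["mask"][y:y+h,x:x+w][-30:] if c!="wrist" else r["mask"][y:y+h,x:x+w][:30]
            for q in m[::1]: print("".join("#" if k else "." for k in q))
```

```text
[0.61924613 0.15233452 0.14665183] [ 3.13951574e+00 -1.04188116e-01  1.18518820e-04]
wrist grip [316. 308.] axis z=.04 [315. 233.] +y16 [296. 234.] +x16 [314. 214.]
wrist 0.71 1 298 113 121
wrist 0.68 286 231 58 131
..........................................................
..........................................................
..........................................................
..........................................................
..........................................................
.........................########.........................
........................##########........................
.......................###########........................
.......................###########........................
........................##########........................
........................##########........................
........................##########........................
.......................###########........................
.......................###########........................
.......................###########........................
[... 2522 characters left out ...]
###
....###################
.....#################.
............#########..
.............#######...
..............####.....
..............####.....
...............##......
...............##......
...............##......
..............####.....
..............####.....
..............####.....
..............####.....
..............####.....
..............####.....
..............#####....
..............#####....
..............#####....
..............#####....
..............#####....
..............#####....
...............####....
...............#####...
...............######..
..............#########
..............#########
...............########
side 0.66 380 275 42 111
side 0.51 302 306 63 84
```

Run:
```python
import cv2,numpy as np
L=[]
for c,u,v in (("scene",377,240),("side",292,292),("wrist",315,245)):
    a=cv2.imread(f"pics/q_{c}.png")[v-45:v+45,u-40:u+40]; a=cv2.resize(a,(266,300),interpolation=cv2.INTER_NEAREST)
    L.append((255*(a/255.)**.5).astype(np.uint8))
cv2.imwrite("pics/crop4.png",np.hstack(L))
```

```text
(no output)
```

View pics/crop4.png

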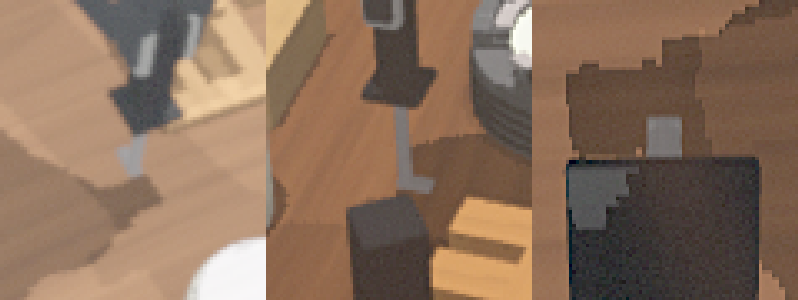

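The toe points to world -x, that is, along tool -x. So tool +x must face radially outward at the lamp. Next I fit the lamp pose in the pictures already taken.

```bash
cat > fit.py <<'E'
from h import *
np.set_printoptions(precision=4,suppress=True)
def grad(im): 
    g=cv2.GaussianBlur(cv2.cvtColor(im,cv2.COLOR_BGR2GRAY),(0,0),1.).astype(np.float32)
    return np.minimum(np.hypot(cv2.Sobel(g,5,1,0),cv2.Sobel(g,5,0,1)),120)
A=np.linspace(0,2*np.pi,240,endpoint=False)
def circ(M,c,r,z):
    K=np.array(M["camera_matrix"]);T=np.array(M["world_from_camera"])
    P=np.c_[c[0]+r*np.cos(A),c[1]+r*np.sin(A),0*A+z]; q=(P-T[:3,3])@T[:3,:3]
    return np.c_[K[0,0]*q[:,0]/-q[:,2]+K[0,2],K[1,1]*-q[:,1]/-q[:,2]+K[1,2]].astype(np.float32)
def score(G,M,c):
    return sum(cv2.remap(G,circ(M,c,r,z)[None],None,1).mean() for r,z in ((.053,.058),(.080,.060)))
def fit(G,M):
    from itertools import product
    X=np.arange(.525,.56,.001);Y=np.arange(-.035,.005,.001)
    return max((score(G,M,c),c) for c in product(X,Y))
E
python3 - <<'E'
from fit import *
Mw=np.load("pics/lampw.npy",allow_pickle=True).item()
for n,M in (("lampw",Mw),("scene0",arm.camera_model("scene")),("side0",arm.camera_model("side"))):
    print(n,fit(grad(cv2.imread(f"pics/{n}.png")),M))
for px,z in (((324.3,163.4),.068),((371.5,254.8),.068),((352.8,184.6),.058),((342.,193.),.058)): print(at("",px,z,Mw))
E
```

```text
lampw (np.float32(153.62833), (np.float64(0.541), np.float64(-0.022999999999999993)))
scene0 (np.float32(170.7537), (np.float64(0.543), np.float64(-0.02099999999999999)))
side0 (np.float32(164.76173), (np.float64(0.541), np.float64(-0.014999999999999986)))
[0.5554 0.0484 0.068 ]
[ 0.6081 -0.0494  0.068 ]
[0.5861 0.0257 0.058 ]
[0.5749 0.0168 0.058 ]
```

Run:
```python
from fit import *
print(arm.get_obs()["tool_pos"])
a=ray("side",(293.8,303));b=ray("scene",(377.6,246));c=ray("wrist",(315,236))
for p,q in ((a,b),(a,c),(b,c)): print(tri(p,q))
```

```text
[0.6194 0.1563 0.1459]
(array([0.6168, 0.1589, 0.047 ]), np.float64(0.0005979858239890065))
(array([0.6182, 0.154 , 0.0431]), np.float64(0.00013149361139250221))
(array([0.6232, 0.1538, 0.059 ]), np.float64(0.00017217542720024916))
```

Call:
play_rows(
  increments=[
    [[0,0,0.15],0,1],
    [[0,0,0.1],0,1],
    [[0,0,0.03],0,1],
    [[0,0,0],0,1],
    [[0,0,0],0,1],
  ],
  newtons=120,
)

```text
t: 7.13
tool_pos: [0.6198, 0.1547, 0.1177]
tool_rot: [3.14, -0.098, -0.001]
contact_force: [0.2, -0.5, -0.7]
gripper_width: 0.0183
grasp_force: 118.1
```

Call:
play_rows(
  increments=[
    [[0,0,0.03],0,1],
    [[0,0,0.02],0,1],
    [[0,0,0.02],0,1],
    [[0,0,0],0,1],
  ],
)

```text
t: 7.47
tool_pos: [0.6197, 0.1545, 0.1107]
tool_rot: [3.14, -0.099, -0.001]
contact_force: [-0.5, 0.3, -1.1]
gripper_width: 0.0181
grasp_force: 118.1
```

Call:
play_rows(
  increments=[
    [[0,0,0.02],0,1],
    [[0,0,0],0,1],
  ],
)

```text
t: 7.63
tool_pos: [0.6197, 0.1545, 0.1087]
tool_rot: [3.14, -0.099, -0.0]
contact_force: [0.4, -0.3, -1.2]
gripper_width: 0.0179
grasp_force: 118.1
```

Call:
play_rows(
  increments=[
    [[0,0,0.02],0,1],
    [[0,0,0],0,1],
  ],
)

```text
t: 7.8
tool_pos: [0.6197, 0.1545, 0.1067]
tool_rot: [3.14, -0.099, -0.001]
contact_force: [-0.3, -0.5, -1.1]
gripper_width: 0.0179
grasp_force: 118.1
```

Call:
play_rows(
  increments=[
    [[0,0,0.02],0,1],
    [[0,0,0],0,1],
  ],
)

```text
t: 7.97
tool_pos: [0.6197, 0.1545, 0.1046]
tool_rot: [3.14, -0.099, -0.001]
contact_force: [-0.5, -0.3, -1.2]
gripper_width: 0.018
grasp_force: 118.1
```

Call:
play_rows(
  increments=[
    [[0,0,0.02],0,1],
    [[0,0,0],0,1],
  ],
)

```text
t: 8.13
tool_pos: [0.6196, 0.1545, 0.1026]
tool_rot: [3.14, -0.099, -0.001]
contact_force: [-0.5, 0.4, -1.2]
gripper_width: 0.0177
grasp_force: 118.1
```

Call:
play_rows(
  increments=[
    [[0,0,0.02],0,1],
    [[0,0,0],0,1],
  ],
)

```text
t: 8.3
tool_pos: [0.6197, 0.1545, 0.1006]
tool_rot: [3.14, -0.099, -0.001]
contact_force: [-0.2, -0.3, -1.2]
gripper_width: 0.0178
grasp_force: 118.1
```

Call:
play_rows(
  increments=[
    [[0,0,0.02],0,1],
    [[0,0,0],0,1],
  ],
)

```text
t: 8.47
tool_pos: [0.6197, 0.1545, 0.0986]
tool_rot: [3.14, -0.099, -0.001]
contact_force: [0.1, -0.1, -1.2]
gripper_width: 0.018
grasp_force: 118.1
```

Call:
play_rows(
  increments=[
    [[0,0,0.02],0,1],
    [[0,0,0],0,1],
  ],
)

```text
t: 8.63
tool_pos: [0.6204, 0.1547, 0.098]
tool_rot: [-3.14, 0.099, -0.002]
contact_force: [-1.5, 0.6, 4.8]
gripper_width: 0.018
grasp_force: 119.5
```

Call:
play_rows(
  increments=[
    [[0,0,-0.35],0,1],
    [[0,0,-0.35],0,1],
    [[-0.04,0.3,0],0,1],
    [[-0.04,0.3,0],0,1],
    [[0,0.32,0],0,1],
    [[0,0,0],-1,1],
    [[0,0,0],-1,1],
    [[0,0,0],-1,1],
  ],
)

```text
t: 9.3
tool_pos: [0.6061, 0.0624, 0.1672]
tool_rot: [3.116, 0.399, 0.001]
contact_force: [-0.5, 0.7, -0.7]
gripper_width: 0.0182
grasp_force: 118.4
```

Call:
play_rows(
  increments=[
    [[0,0,0],-1,1],
    [[0,0,0],-1,1],
    [[0,0,0],-1,1],
    [[0,0,0],-1,1],
    [[0,0,0],-1,1],
    [[0,0,0],-1,1],
    [[0,0,0],-0.2,1],
    [[0,0,0],0,1],
  ],
)

```text
t: 9.97
tool_pos: [0.6061, 0.063, 0.167]
tool_rot: [-2.83, -1.365, -0.0]
contact_force: [-0.0, 0.4, -1.9]
gripper_width: 0.0181
grasp_force: 118.4
```

Run:
```python
from fit import *
for k in range(2):
    o=arm.get_obs(); M=arm.camera_model("wrist"); im=arm.camera("wrist")
x=R.from_rotvec(o["tool_rot"]).as_matrix()
print(o["t"],o["tool_pos"],o["tool_rot"],"xaxis",x[:,0],"tilt",x[:,2])
cv2.imwrite("pics/r_wrist.png",im[:,:,::-1]); print(fit(grad(im[:,:,::-1].copy()),M))
for n,z in (("pocket",.0455),("ring_end",.055),("catch",.064),("ring_center",.055)):
    for r in arm.pinpoint("wrist",n):
        if r["confidence"]>.25: print(n,round(r["confidence"],2),at("wrist",r["centre"],z,M))
    for c in ("side","scene"):
        if n=="pocket": arm.camera(c)
        for r in arm.pinpoint(c,n):
            if r["confidence"]>.4: print(c,n,round(r["confidence"],2),at(c,r["centre"],z))
```

```text
10.0167 [0.6061 0.0631 0.167 ] [-2.8304 -1.3633 -0.0001] xaxis [0.6234 0.7819 0.0001] tilt [ 0.  0. -1.]
(np.float32(99.420685), (np.float64(0.541), np.float64(-0.022999999999999993)))
side pocket 0.85 [0.5782 0.0203 0.0455]
side pocket 0.54 [0.5355 0.0339 0.0455]
scene pocket 0.69 [0.5831 0.02   0.0455]
side ring_end 0.95 [0.578  0.0315 0.055 ]
side ring_end 0.66 [0.754  0.1636 0.055 ]
scene ring_end 0.62 [0.5759 0.024  0.055 ]
catch 0.81 [0.5494 0.0387 0.064 ]
side catch 0.5 [0.5544 0.0508 0.064 ]
scene catch 0.46 [0.5495 0.0388 0.064 ]
side ring_center 0.57 [ 0.5359 -0.0166  0.055 ]
scene ring_center 0.52 [0.5476 0.0402 0.055 ]
```

Call:
play_rows(
  increments=[
    [[0,0,0.15],0,1],
    [[0,0,0.073],0,1],
    [[0,0,0],0,1],
    [[0,0,0],0,1],
  ],
)

```text
t: 11.1
tool_pos: [0.6057, 0.0631, 0.1442]
tool_rot: [-2.828, -1.367, 0.002]
contact_force: [0.1, -1.3, -1.6]
gripper_width: 0.0179
grasp_force: 118.5
```

Run:
```python
from fit import *
im=arm.camera("wrist");o=arm.get_obs();print(o["tool_pos"],o["contact_force"])
cv2.imwrite("pics/s_wrist.png",im[:,:,::-1])
s=arm.camera("side"); u,v=proj("side",[.59,.04,.06]).astype(int)
sc=arm.camera("scene"); a,b=proj("scene",[.59,.04,.06]).astype(int)
f=lambda x,h=300:cv2.resize(x[:,:,::-1],(400,h),interpolation=cv2.INTER_CUBIC)
cv2.imwrite("pics/crop5.png",np.vstack([np.hstack([f(s[v-45:v+45,u-60:u+60]),f(sc[b-45:b+45,a-60:a+60])]),np.hstack([f(im),f(im[180:360,200:440])])]))
```

```text
[0.6061 0.0632 0.1447] [-0.9634  0.3063 -0.7977]
```

View pics/crop5.png

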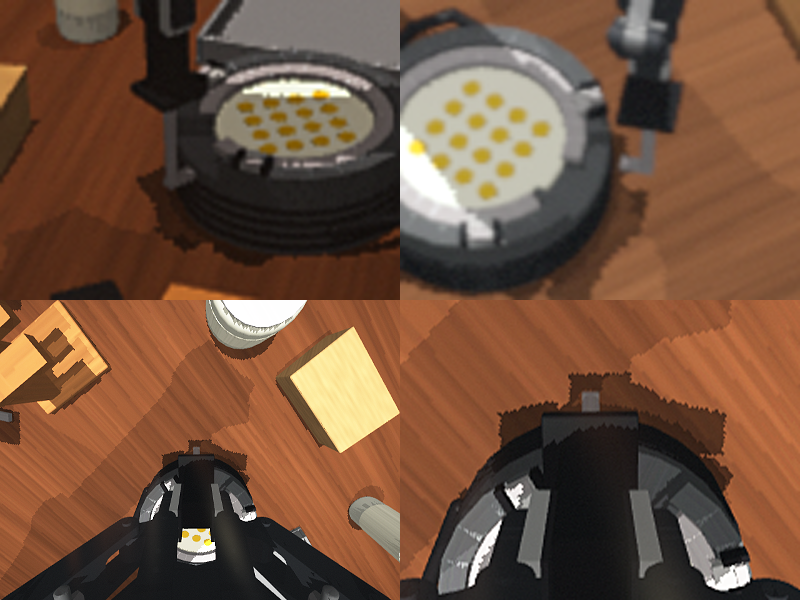

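Call:
play_rows(
  increments=[
    [[-0.12,0,0],0,1],
    [[-0.08,0,0],0,1],
    [[-0.03,0,0],0,1],
    [[0,0,0],0,1],
  ],
)

```text
t: 11.58
tool_pos: [0.5911, 0.0435, 0.145]
tool_rot: [2.829, 1.364, -0.001]
contact_force: [-0.3, 0.2, -1.4]
gripper_width: 0.0177
grasp_force: 118.5
```

Call:
play_rows(
  increments=[
    [[-0.03,0,0],0,1],
    [[-0.03,0,0],0,1],
    [[0,0,0],0,1],
  ],
)

```text
t: 11.83
tool_pos: [0.5878, 0.04, 0.1447]
tool_rot: [2.829, 1.367, -0.0]
contact_force: [-0.5, -0.0, -2.0]
gripper_width: 0.0182
grasp_force: 118.5
```

Call:
play_rows(
  increments=[
    [[-0.02,0,0],0,1],
    [[-0.015,0,0],0,1],
    [[0,0,0],0,1],
  ],
)

```text
t: 12.08
tool_pos: [0.5858, 0.0375, 0.1446]
tool_rot: [2.828, 1.367, -0.0]
contact_force: [0.4, 0.7, -0.1]
gripper_width: 0.0181
grasp_force: 118.5
```

Call:
play_rows(
  increments=[
    [[-0.015,0,0],0,1],
    [[0,0,0],0,1],
    [[0,0,-0.02],0,1],
    [[0,0,-0.02],0,1],
    [[0,0,0],0,1],
  ],
)

```text
t: 12.5
tool_pos: [0.5846, 0.0365, 0.1486]
tool_rot: [-2.828, -1.367, 0.001]
contact_force: [-0.4, -0.7, -3.7]
gripper_width: 0.018
grasp_force: 118.0
```

Call:
play_rows(
  increments=[
    [[0,0,-0.02],0,1],
    [[0,0,-0.02],0,1],
    [[0,0,-0.02],0,1],
    [[0,0,0],0,1],
  ],
)

```text
t: 12.83
tool_pos: [0.5851, 0.0366, 0.1552]
tool_rot: [2.828, 1.367, 0.0]
contact_force: [-0.0, -0.1, -4.2]
gripper_width: 0.0182
grasp_force: 118.2
```

Call:
play_rows(
  increments=[
    [[0,0,-0.02],0,1],
    [[0,0,-0.02],0,1],
    [[0,0,0],0,1],
  ],
)

```text
t: 13.08
tool_pos: [0.5856, 0.0368, 0.1596]
tool_rot: [2.828, 1.367, 0.003]
contact_force: [-0.5, 0.1, -2.6]
gripper_width: 0.0176
grasp_force: 118.3
```

Call:
play_rows(
  increments=[
    [[0,0,-0.02],0,1],
    [[0,0,-0.02],0,1],
    [[0,0,0],0,1],
  ],
)

```text
t: 13.33
tool_pos: [0.5853, 0.0366, 0.1633]
tool_rot: [2.828, 1.367, 0.001]
contact_force: [-0.1, -0.2, -2.1]
gripper_width: 0.0178
grasp_force: 118.3
```

Call:
play_rows(
  increments=[
    [[0,0,-0.02],0,1],
    [[0,0,-0.02],0,1],
    [[0,0,0],0,1],
  ],
)

```text
t: 13.58
tool_pos: [0.5852, 0.0366, 0.1672]
tool_rot: [2.828, 1.367, 0.001]
contact_force: [-0.9, -0.1, -2.4]
gripper_width: 0.018
grasp_force: 118.3
```

```bash
cat > chk.py <<'E'
from fit import *
o=arm.get_obs();print(o["t"],o["tool_pos"],o["contact_force"])
for n in ("ring_end","ring_center"):
    B={}
    for c in ("side","scene"):
        if n=="ring_end": cv2.imwrite(f"pics/k_{c}_{o['t']:.2f}.png",arm.camera(c)[:,:,::-1])
        B[c]=[r for r in arm.pinpoint(c,n) if r["confidence"]>.25]
    for a in B["side"]:
        for b in B["scene"]:
            p,e=tri(ray("side",a["centre"]),ray("scene",b["centre"]))
            if e<.015: print(n,round(a["confidence"],2),round(b["confidence"],2),p,round(e,4))
E
python3 chk.py
```

```text
13.5833 [0.5852 0.0366 0.1672] [-0.8536 -0.0767 -2.4113]
ring_end 0.79 0.7 [0.5692 0.0249 0.0742] 0.0006
```

Call:
play_rows(
  increments=[
    [[0,0,0.02],0,1],
    [[0,0,0.03],0,1],
    [[0,0,0.03],0,1],
    [[0,0,0.03],0,1],
    [[0,0,0],0,1],
    [[0.03,0,0],0,1],
    [[0.05,0,0],0,1],
    [[0.1,0,0],0,1],
  ],
)

```text
t: 14.55
tool_pos: [0.5964, 0.0502, 0.156]
tool_rot: [2.829, 1.365, -0.0]
contact_force: [0.4, -0.2, -0.4]
gripper_width: 0.018
grasp_force: 118.4
```

Call:
play_rows(
  increments=[
    [[0.2,0,0],0,1],
    [[0.3,0,-0.2],0,1],
    [[0,0,0],0,1],
  ],
)

```text
t: 14.8
tool_pos: [0.632, 0.0973, 0.1791]
tool_rot: [-2.823, -1.375, -0.015]
contact_force: [0.7, 0.7, -0.2]
gripper_width: 0.0184
grasp_force: 118.6
```

```bash
python3 chk.py
python3 - <<'E'
import cv2,glob
from h import *
f=sorted(glob.glob("pics/k_side_*.png"))[-1]; g=f.replace("side","scene")
L=[]
for p,c in ((f,"side"),(g,"scene")):
    u,v=proj(c,[.55,0,.06]).astype(int); L.append(cv2.resize(cv2.imread(p)[v-45:v+45,u-60:u+60],(400,300),interpolation=cv2.INTER_CUBIC))
cv2.imwrite("pics/crop6.png",np.hstack(L))
E
```

```text
14.8 [0.632  0.0973 0.1791] [ 0.6766  0.6721 -0.1579]
ring_end 0.79 0.85 [0.5728 0.0261 0.0645] 0.0034
ring_end 0.79 0.41 [0.5802 0.0161 0.0542] 0.0143
```

View pics/crop6.png

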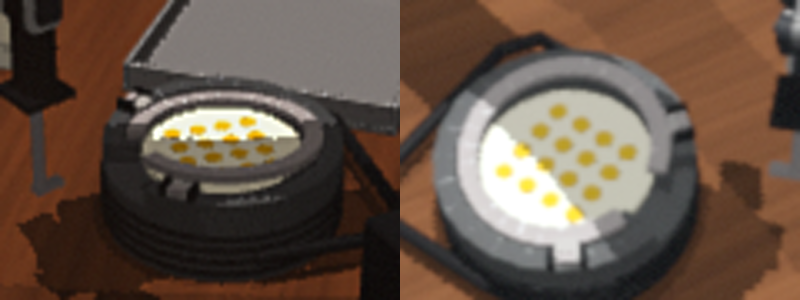

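Side crop: the free end sits raised, with light under it at about (270,170). Scene crop: the ring is still centred in the lamp. Now I hang the pick back.

Call:
play_rows(
  increments=[
    [[0,0,0],1,1],
    [[0,0,0],1,1],
    [[0,0,0],1,1],
    [[0,0,0],1,1],
    [[0,0,0],1,1],
    [[0,0,0],1,1],
    [[0,0,0],1,1],
    [[0,0,0],1,1],
  ],
)

```text
t: 15.77
tool_pos: [0.6268, 0.089, 0.1754]
tool_rot: [3.14, 0.089, -0.001]
contact_force: [0.3, -0.1, -1.3]
gripper_width: 0.0182
grasp_force: 118.6
```

Call:
play_rows(
  increments=[
    [[0,0,0],1,1],
    [[0,0,0],0.2,1],
    [[0,-0.4,0.05],0,1],
    [[0,-0.4,0.1],0,1],
    [[0,-0.4,0.1],0,1],
    [[0,-0.35,0.1],0,1],
    [[0,0,0],0,1],
    [[0,0,0],0,1],
  ],
)

```text
t: 16.43
tool_pos: [0.6353, 0.2477, 0.1391]
tool_rot: [-3.14, 0.088, 0.004]
contact_force: [-0.4, -0.8, -1.2]
gripper_width: 0.0177
grasp_force: 118.4
```

Run:
```python
from h import *
o=arm.get_obs();x=R.from_rotvec(o["tool_rot"]).as_matrix();d=np.array([.5421,.2602,.1296])-o["tool_pos"]
print(o["tool_pos"],np.degrees(np.arctan2(x[1,0],x[0,0])),"tool delta",x.T@d)
d=np.array([.627,.2549,.1375])-o["tool_pos"];print(x.T@d)
```

```text
[0.63526215 0.24765132 0.13908718] -3.211465231108186 tool delta [-0.09369354 -0.00731019  0.00973367]
[-0.00865105 -0.00677448  0.00160977]
```

Call:
play_rows(
  increments=[
    [[-0.05,-0.073,0],0,1],
    [[-0.2,0,0],0,1],
    [[-0.2,0,0],0,1],
    [[-0.2,0,0],0,1],
    [[-0.2,0,0],0,1],
    [[-0.09,0,0],0,1],
    [[0,0,0],0,1],
    [[0,0,0],0,1],
  ],
)

```text
t: 17.1
tool_pos: [0.5446, 0.2571, 0.1415]
tool_rot: [-3.14, 0.1, -0.003]
contact_force: [-0.4, -0.8, -1.0]
gripper_width: 0.018
grasp_force: 118.5
```

Call:
play_rows(
  increments=[
    [[0,0,0.05],0,1],
    [[0,0,0.02],0,1],
    [[0,0,0],0,1],
  ],
)

```text
t: 17.35
tool_pos: [0.544, 0.257, 0.1327]
tool_rot: [3.139, -0.1, -0.001]
contact_force: [-0.9, 0.4, -1.6]
gripper_width: 0.0178
grasp_force: 118.5
```

Call:
play_rows(
  increments=[
    [[-0.02,-0.01,0.02],0,1],
    [[0,0,0.01],0,1],
    [[0,0,0],0,1],
  ],
)

```text
t: 17.6
tool_pos: [0.5415, 0.2589, 0.1302]
tool_rot: [3.14, -0.098, -0.001]
contact_force: [0.8, -1.0, -1.2]
gripper_width: 0.018
grasp_force: 118.5
```

Call:
play_rows(
  increments=[
    [[0,0,0.01],0,1],
    [[0,0,0],0,1],
  ],
)

```text
t: 17.77
tool_pos: [0.5419, 0.259, 0.1299]
tool_rot: [-3.14, 0.099, -0.001]
contact_force: [0.9, 0.3, -0.1]
gripper_width: 0.0178
grasp_force: 118.8
```

Call:
play_rows(
  increments=[
    [[0,0,0],0,0.5],
    [[0,0,0],0,0],
    [[0,0,0],0,-1],
    [[0,0,0],0,-1],
    [[0,0,0],0,-1],
    [[0,0,-0.3],0,-1],
    [[0,0,-0.4],0,-1],
    [[0,0,-0.4],0,-1],
  ],
)

```text
t: 18.43
tool_pos: [0.5409, 0.2584, 0.24]
tool_rot: [3.138, -0.099, -0.004]
contact_force: [0.4, 0.8, 0.6]
gripper_width: 0.0851
grasp_force: 0.0
```

```bash
python3 look.py afterhang pick_grip rest_seat
python3 - <<'E'
from h import *
L={}
for c in ("scene","side"):
    arm.camera(c); L[c]=[r for r in arm.pinpoint(c,"pick_grip") if r["confidence"]>.25]
for a in L["scene"]:
    for b in L["side"]:
        p,e=tri(ray("scene",a["centre"]),ray("side",b["centre"]))
        if e<.02: print(p.round(3),round(e,4))
E
```

```text
18.4333 [0.5409 0.2584 0.24  ] [ 3.1384 -0.0989 -0.0037]
pick_grip [150.9 243.9] 0.67 [0.5423 0.3879 0.141 ]
pick_grip [313.6 233.3] 0.64 [0.5429 0.2568 0.141 ]
pick_grip [309.2 393.6] 0.6 [0.3864 0.2707 0.141 ]
[0.539 0.263 0.141] 0.005
[0.404 0.262 0.157] 0.0038
[0.546 0.375 0.163] 0.0016
```

Call:
play_rows(
  increments=[
    [[0.08,0.38,0],0,-1],
    [[0.08,0.38,0],0,-1],
    [[0.08,0.38,0],0,-1],
    [[0.08,0.38,0],0,-1],
    [[0.08,0.38,0],0,-1],
    [[0.08,0.38,0],0,-1],
    [[0,0,0],1,-1],
    [[0,0,0],1,-1],
  ],
)

```text
t: 19.45
tool_pos: [0.5746, 0.0242, 0.2382]
tool_rot: [3.108, -0.444, -0.004]
contact_force: [-0.4, 1.5, -0.5]
gripper_width: 0.0854
grasp_force: 0.0
```

Call:
play_rows(
  increments=[
    [[0,0,0],1,-1],
    [[0,0,0],1,-1],
    [[0,0,0],1,-1],
    [[0,0,0],0.4,-1],
    [[0,0,0],0,-1],
    [[0,0,0],0,-1],
  ],
)

```text
t: 19.95
tool_pos: [0.5746, 0.0284, 0.2384]
tool_rot: [2.987, -0.968, -0.003]
contact_force: [-0.2, 0.4, 0.6]
gripper_width: 0.0852
grasp_force: 0.0
```

```bash
python3 look.py ringw lamp pocket catch ring_center ring_end; python3 chk.py
python3 - <<'E'
from fit import *
M=np.load("pics/ringw.npy",allow_pickle=True).item(); print(fit(grad(cv2.imread("pics/ringw.png")),M))
o=arm.get_obs();x=R.from_rotvec(o["tool_rot"]).as_matrix();print(np.degrees(np.arctan2(x[1,0],x[0,0])))
E
```

```text
19.95 [0.5746 0.0284 0.2384] [ 2.9874 -0.968  -0.003 ]
lamp [362.7 201.5] 0.96 [ 0.5403 -0.021   0.    ]
pocket [308.7 198.7] 0.85 [0.5871 0.0234 0.0455]
catch [316.  241.3] 0.67 [0.5495 0.0412 0.064 ]
ring_center [363.5 201.7] 0.31 [ 0.5531 -0.0213  0.055 ]
ring_end [317.3 213.7] 0.79 [0.5707 0.0242 0.055 ]
20.25 [0.5752 0.0283 0.2396] [-0.2581 -0.5202 -0.3528]
ring_end 0.8 0.98 [0.572  0.0282 0.0594] 0.0031
(np.float32(182.06866), (np.float64(0.541), np.float64(-0.02099999999999999)))
-35.99666768156203
```

Call:
play_rows(
  increments=[
    [[0.01,0.01,0.36],0,-1],
    [[0,0,0.36],0,-1],
    [[0,0,0.36],0,-1],
    [[0,0,0.36],0,-1],
    [[0,0,0.3],0,-1],
    [[0,0,0.08],0,-1],
    [[0,0,0],0,-1],
    [[0,0,0],0,-1],
  ],
  newtons=60,
)

```text
t: 21.22
tool_pos: [0.5763, 0.0268, 0.0586]
tool_rot: [-2.988, 0.971, -0.002]
contact_force: [0.2, 0.1, 0.1]
gripper_width: 0.0852
grasp_force: 0.0
```

Call:
play_rows(
  increments=[
    [[0,0,0],0,-0.3],
    [[0,0,0],0,0],
    [[0,0,0],0,0.3],
    [[0,0,0],0,0.5],
    [[0,0,0],0,0.5],
    [[0,0,0],0,0.5],
  ],
)

```text
t: 21.72
tool_pos: [0.5757, 0.027, 0.0581]
tool_rot: [-2.987, 0.971, -0.001]
contact_force: [-0.4, -0.1, 0.1]
gripper_width: 0.0213
grasp_force: 0.0
```

Call:
play_rows(
  increments=[
    [[0,0,0],0,0.7],
    [[0,0,0],0,1],
    [[0,0,0],0,1],
    [[0,0,0],0,1],
    [[0,0,0],0,1],
  ],
)

```text
t: 22.13
tool_pos: [0.5754, 0.0269, 0.0576]
tool_rot: [2.988, -0.971, -0.0]
contact_force: [-0.0, -0.0, 0.1]
gripper_width: -0.0
grasp_force: 0.0
```

Call:
play_rows(
  increments=[
    [[0,0,-0.2],0,1],
    [[0,0,-0.36],0,0],
    [[0,0,-0.36],0,-1],
    [[0,0,-0.36],0,-1],
    [[0,0,-0.36],0,-1],
    [[0,0,-0.2],0,-1],
    [[0,0,0],0,-1],
    [[0,0,0],0,-1],
  ],
)

```text
t: 22.8
tool_pos: [0.576, 0.027, 0.2429]
tool_rot: [-2.986, 0.97, -0.004]
contact_force: [-0.7, -0.6, -0.3]
gripper_width: 0.0834
grasp_force: 0.0
```

```bash
cat > tilt.py <<'E'
from fit import *
import glob,sys
PH=np.radians(np.linspace(50,360,300))
def pts(M,c,h,p0,r,z0):
    K=np.array(M["camera_matrix"]);T=np.array(M["world_from_camera"])
    z=z0+h*(1+np.cos(PH-p0))/2
    P=np.c_[c[0]+r*np.cos(PH),c[1]+r*np.sin(PH),z]; q=(P-T[:3,3])@T[:3,:3]
    return np.c_[K[0,0]*q[:,0]/-q[:,2]+K[0,2],K[1,1]*-q[:,1]/-q[:,2]+K[1,2]].astype(np.float32)
def run(name,M,cc):
    G=grad(cv2.imread(name)); out=[]
    for h in np.arange(-.002,.024,.002):
        best=max((sum(cv2.remap(G,pts(M,(cc[0]+dx,cc[1]+dy),h,np.radians(a),r,.058)[None],None,1).mean() for r in (.053,.065)),a) for dx in (-.002,0,.002) for dy in (-.002,0,.002) for a in (40,60,80))
        out.append(best[0])
    print(name,"h(mm) -2..22:",np.round(out).astype(int).tolist())
if __name__=="__main__":
    Ms,Md=arm.camera_model("scene"),arm.camera_model("side")
    L=lambda n:np.load(n,allow_pickle=True).item()
    run("pics/lampw.png",L("pics/lampw.npy"),(.541,-.022))
    run("pics/ringw.png",L("pics/ringw.npy"),(.541,-.021))
    run("pics/scene0.png",Ms,(.543,-.021)); run("pics/side0.png",Md,(.541,-.015))
    for t in sorted(set(f.split("_")[-1] for f in glob.glob("pics/k_*.png"))):
        run(f"pics/k_scene_{t}",Ms,(.543,-.021)); run(f"pics/k_side_{t}",Md,(.541,-.015))
E
python3 look.py ringw2 ring_center ring_end; python3 chk.py; python3 tilt.py
python3 - <<'E'
from h import *
M=np.load("pics/ringw2.npy",allow_pickle=True).item()
E
```

```text
22.8 [0.576  0.027  0.2429] [-2.9864  0.9703 -0.0037]
ring_end [315.4 215.9] 0.93 [0.5714 0.0267 0.055 ]
22.95 [0.5744 0.027  0.2401] [-0.3281 -0.3222  0.1876]
ring_end 0.65 0.72 [0.5792 0.0278 0.0666] 0.0058
pics/lampw.png h(mm) -2..22: [186, 184, 182, 183, 183, 182, 182, 181, 180, 179, 177, 174, 173]
pics/ringw.png h(mm) -2..22: [163, 165, 175, 182, 190, 197, 202, 209, 214, 215, 215, 213, 209]
pics/scene0.png h(mm) -2..22: [221, 216, 213, 211, 215, 214, 212, 209, 205, 203, 200, 197, 192]
pics/side0.png h(mm) -2..22: [188, 190, 195, 198, 197, 195, 188, 181, 176, 175, 175, 176, 176]
pics/k_scene_13.58.png h(mm) -2..22: [175, 174, 177, 178, 179, 180, 181, 182, 183, 183, 183, 182, 182]
pics/k_side_13.58.png h(mm) -2..22: [169, 169, 168, 172, 174, 173, 172, 168, 165, 161, 159, 158, 157]
pics/k_scene_14.80.png h(mm) -2..22: [191, 189, 190, 191, 191, 189, 189, 191, 192, 197, 200, 200, 195]
pics/k_side_14.80.png h(mm) -2..22: [179, 174, 186, 190, 190, 189, 187, 193, 197, 200, 198, 195, 193]
pics/k_scene_20.25.png h(mm) -2..22: [195, 193, 194, 197, 199, 200, 202, 204, 205, 206, 209, 211, 211]
pics/k_side_20.25.png h(mm) -2..22: [175, 172, 180, 186, 189, 187, 183, 187, 185, 179, 176, 177, 179]
pics/k_scene_22.95.png h(mm) -2..22: [194, 193, 193, 196, 199, 199, 201, 204, 204, 206, 209, 210, 210]
pics/k_side_22.95.png h(mm) -2..22: [176, 174, 179, 185, 188, 186, 182, 187, 186, 179, 176, 178, 181]
```

```bash
cat > pol.py <<'E'
from fit import *
def P2(M,P):
    K=np.array(M["camera_matrix"]);T=np.array(M["world_from_camera"]); q=(P-T[:3,3])@T[:3,:3]
    return np.c_[K[0,0]*q[:,0]/-q[:,2]+K[0,2],K[1,1]*-q[:,1]/-q[:,2]+K[1,2]].astype(np.float32)
def polar(im,M,c,z,rs,an):
    g=cv2.cvtColor(im,cv2.COLOR_BGR2GRAY)
    print("ang ",*["%4d"%a for a in an])
    for r in rs:
        P=np.array([[c[0]+r*np.cos(a),c[1]+r*np.sin(a),z] for a in np.radians(an)])
        print("r%3d"%(r*1000),*["%4d"%v for v in cv2.remap(g,P2(M,P)[None],None,1)[0]])
E
python3 - <<'E'
from pol import *
L=lambda n:np.load(n,allow_pickle=True).item()
an=range(0,104,4); rs=np.arange(.046,.082,.003)
for n,z,c in (("lampw",.058,(.541,-.022)),("ringw2",.073,(.541,-.021)),("ringw2",.060,(.541,-.021))):
    print(n,z); polar(cv2.imread(f"pics/{n}.png"),L(f"pics/{n}.npy"),c,z,rs,an)
M=L("pics/ringw2.npy"); print(at("",(315.4,215.9),.070,M))
E
```

```text
lampw 0.058
ang     0    4    8   12   16   20   24   28   32   36   40   44   48   52   56   60   64   68   72   76   80   84   88   92   96  100
r 46  255  255  255  255  255  255  255  255  255  255  255  255  255  255  255  255  255  255  255  255  255  255  255  255  255  255
r 49  255  255  255  255  255  255  255  255  255  255  255  255  255  255  255  255  255  255  255  255  255  255  255  255  255  255
r 52  177  168  199  255  239  255  255  255  255  255  255  254  254  236  253  254  255  254  255  253  200  255  255  255  254  219
r 55  254  253  255  114  134   57  101  168  127  129  157  183  239  240  237  240  239  243  241  240  239  239  240  240  244  240
r 58  248  248  250  106  126  103   99  114  116  120  117  114  241  240  241  241  242  243  242  243  245  246  243  242  244  243
r 61  248  248  251  112  118  108  122  115  117  121  117  109  240  240  240  242  242  242  245  247  240  241  243  242  242  242
r 64  254  255  255  119  118  106  118  115  116  121  119  111  245  241  241  244  226  236  236  248  248  253  225  237  234  216
r 67   3
[... 3929 characters left out ...]
78
r 70  161  158  161  160  162  164  163  137   60   67   70   74   77   82  139   78  141  144   91  253  252  251   91  156  144  143
r 73  155  156  163  162  162  164  162  140   73   69   71   74   76  120  141   72  140  138   75  252  244  244   92  141  142  143
r 76  157  156  158  158  158  162  164  145   59   67   72   73   74  132  143  104  135  135   67  251  246  247   84  135  137  142
r 79  170  170  178  166  170  158  154  152   61   55   52   50   47   91   86  100  124  109   48  112  105  106   76  118  126  126
r 82   48   72   79   80   73   91   85   94   56   59  100   96  111  110  110  104   98  103  100  103   99  104  116  108  115  122
[0.5743 0.0247 0.07  ]
```

Run:
```python
from pol import *
from tilt import run
run("pics/ringw2.png",np.load("pics/ringw2.npy",allow_pickle=True).item(),(.541,-.021))
M=arm.camera_model("side")
P=lambda a,r,z:P2(M,np.array([[.541+r*np.cos(np.radians(a)),-.018+r*np.sin(np.radians(a)),z]]))[0].round(1)
for a in (46,54,62,78): print(a,"seat top in/out",P(a,.053,.058),P(a,.065,.058),"raised top",P(a,.053,.073),P(a,.065,.073))
for n in ("side0","k_side_14.80","k_side_22.95"):
    g=cv2.cvtColor(cv2.imread(f"pics/{n}.png"),cv2.COLOR_BGR2GRAY); print(n)
    for v in range(252,284): print(v,*["%3d"%k for k in g[v,318:352]])
```

```text
pics/ringw2.png h(mm) -2..22: [166, 168, 178, 186, 193, 200, 205, 213, 218, 219, 219, 216, 211]
46 seat top in/out [329.3 262.5] [324.6 264.2] raised top [329.2 256.7] [324.5 258.3]
54 seat top in/out [331.3 264. ] [327.1 266. ] raised top [331.3 258.2] [327.  260.2]
62 seat top in/out [333.8 265.3] [330.1 267.7] raised top [333.7 259.5] [330.  261.8]
78 seat top in/out [339.6 267.4] [337.3 270.3] raised top [339.6 261.5] [337.3 264.4]
side0
252  52  74  51  97 106 105 102  76  64  73 135 137 137 132 107  93  92  92  99 125 134 131  94  89  95  95 105 133 133 128 119 122 114 127
253  74  70  77 165 172 167 158 103  60  95 135 134 133 127 100  92  89  90  92 125 133 130 112 103 114 112 128 136 131 138 173 168 147 136
254  74  64  56 120 139 138 141 139  81 129 133 130 128 137 171 161 152 145  98 128 132 130 138 173 159 142 146 157 154 191 250 239 190 187
255  68  56  53  70  73  70  65  83 151 176 173 172 171 191 250 252 252 242 152 142 151 166 192 248 215 188 185 187 203 245 247 241 200 197
256  49  50  52  49  46  42  43 119 253 252 248 247 246 244 245 244 229 196 186 187 197 235 24
[... 12111 characters left out ...]

279  20  14  15  19  22  21  17  20  21  27  29  33  31  29  32  31  27  26  29  29  31  32  33  32  33  32  31  33  31  28  32  31  33  31
280  18  17  18  17  18  22  23  21  17  19  20  21  27  27  32  33  30  29  34  33  32  32  30  32  32  29  30  32  33  30  31  31  32  33
281  20  20  23  21  19  21  20  26  24  22  20  18  22  22  25  29  29  32  33  32  32  32  32  32  29  27  29  30  32  32  28  29  32  31
282  24  24  25  24  22  21  20  20  21  26  25  23  21  17  19  20  19  23  27  28  29  29  31  32  32  28  28  31  33  33  33  30  32  32
283  25  25  26  25  24  22  23  17  17  17  16  24  25  25  23  22  18  16  21  18  19  23  21  24  27  24  25  28  31  31  29  31  31  32
```

The numbers show the ring end raised, but the fingers closed on nothing. I'll probe gently with shut fingers to find the height of the ring's top.

Call:
play_rows(
  increments=[
    [[0,0,0.38],0,1],
    [[0,0,0.38],0,1],
    [[0,0,0.38],0,1],
    [[0,0,0.38],0,1],
    [[0,0,0.08],0,1],
    [[0,0,0],0,1],
    [[0,0,0],0,1],
    [[0,0,0],0,1],
  ],
)

```text
t: 23.92
tool_pos: [0.5775, 0.0269, 0.0841]
tool_rot: [-2.986, 0.971, -0.006]
contact_force: [-0.6, -0.7, -0.6]
gripper_width: 0.0002
grasp_force: 0.0
```

Call:
play_rows(
  increments=[
    [[0,0,0.02],0,1],
    [[0,0,0.02],0,1],
    [[0,0,0],0,1],
  ],
)

```text
t: 24.17
tool_pos: [0.576, 0.0271, 0.0786]
tool_rot: [-2.987, 0.97, -0.002]
contact_force: [-1.1, -0.6, 0.7]
gripper_width: -0.0004
grasp_force: 0.0
```

Call:
play_rows(
  increments=[
    [[0,0,0.02],0,1],
    [[0,0,0.0],0,1],
  ],
)

```text
t: 24.33
tool_pos: [0.5754, 0.027, 0.0758]
tool_rot: [-2.988, 0.971, -0.0]
contact_force: [-0.5, 0.1, -0.0]
gripper_width: -0.0001
grasp_force: 0.0
```

Call:
play_rows(
  increments=[
    [[0,0,0.02],0,1],
    [[0,0,0.0],0,1],
  ],
)

```text
t: 24.5
tool_pos: [0.5753, 0.0269, 0.0734]
tool_rot: [2.988, -0.971, -0.001]
contact_force: [-0.5, 0.1, 0.3]
gripper_width: 0.0001
grasp_force: 0.0
```

Call:
play_rows(
  increments=[
    [[0,0,0.02],0,1],
    [[0,0,0.0],0,1],
  ],
)

```text
t: 24.67
tool_pos: [0.5752, 0.0269, 0.0713]
tool_rot: [2.987, -0.971, -0.001]
contact_force: [-0.1, -0.6, -0.6]
gripper_width: -0.0002
grasp_force: 0.0
```

Call:
play_rows(
  increments=[
    [[0,0,0.02],0,1],
    [[0,0,0.0],0,1],
  ],
)

```text
t: 24.83
tool_pos: [0.5752, 0.0269, 0.0693]
tool_rot: [2.988, -0.971, -0.001]
contact_force: [0.2, 0.9, 0.3]
gripper_width: 0.0001
grasp_force: 0.0
```

Call:
play_rows(
  increments=[
    [[0,0,0.03],0,1],
    [[0,0,0.0],0,1],
  ],
)

```text
t: 25.0
tool_pos: [0.5752, 0.0269, 0.0662]
tool_rot: [2.988, -0.971, -0.001]
contact_force: [-0.3, -0.3, 0.4]
gripper_width: 0.0
grasp_force: 0.0
```

Call:
play_rows(
  increments=[
    [[0,0,0.03],0,1],
    [[0,0,0.0],0,1],
  ],
)

```text
t: 25.17
tool_pos: [0.5751, 0.0269, 0.0632]
tool_rot: [2.987, -0.971, -0.001]
contact_force: [0.4, -0.5, -0.3]
gripper_width: -0.0002
grasp_force: 0.0
```

Call:
play_rows(
  increments=[
    [[0,0,0.03],0,1],
    [[0,0,0.0],0,1],
  ],
)

```text
t: 25.33
tool_pos: [0.5752, 0.0269, 0.0602]
tool_rot: [2.987, -0.971, -0.001]
contact_force: [-0.2, 0.3, -0.2]
gripper_width: 0.0001
grasp_force: 0.0
```

Call:
play_rows(
  increments=[
    [[0,0,0.03],0,1],
    [[0,0,0.0],0,1],
  ],
)

```text
t: 25.5
tool_pos: [0.5752, 0.0269, 0.0572]
tool_rot: [2.988, -0.971, -0.001]
contact_force: [0.4, 0.6, 0.4]
gripper_width: -0.0004
grasp_force: 0.0
```

Call:
play_rows(
  increments=[
    [[0,0,0.02],0,1],
    [[0,0,0.0],0,1],
  ],
)

```text
t: 25.67
tool_pos: [0.5753, 0.0269, 0.0554]
tool_rot: [2.988, -0.971, -0.001]
contact_force: [-0.2, 0.8, -0.2]
gripper_width: 0.0001
grasp_force: 0.0
```

Call:
play_rows(
  increments=[
    [[0,0,0.02],0,1],
    [[0,0,0.0],0,1],
  ],
)

```text
t: 25.83
tool_pos: [0.5753, 0.0269, 0.0534]
tool_rot: [2.988, -0.971, -0.001]
contact_force: [-0.2, 0.7, -0.2]
gripper_width: 0.0
grasp_force: 0.0
```

Run:
```python
from pol import *
o=arm.get_obs(); M=arm.camera_model("wrist"); im=arm.camera("wrist")[:,:,::-1].copy()
cv2.imwrite("pics/probe.png",im); np.save("pics/probe.npy",M,allow_pickle=True)
print(o["tool_pos"],"tip px",proj("wrist",o["tool_pos"]))
for s in (-.011,.011): print("tip edge along tool x",s,proj("wrist",o["tool_pos"]+s*np.array([.809,-.588,0])))
for a in (40,46,54,62,70): print(a,[proj("wrist",[.541+r*np.cos(np.radians(a)),-.021+r*np.sin(np.radians(a)),z]).round() for r in (.053,.065) for z in (.058,.073)])
g=cv2.cvtColor(im,cv2.COLOR_BGR2GRAY)
print("    ",*["%3d"%u for u in range(270,370,3)])
for v in range(180,262,3): print(v,*["%3d"%k for k in g[v,270:370:3]])
Ms=arm.camera_model("scene")
for n,z in (("scene0",.058),("k_scene_13.58",.077),("k_scene_14.80",.073),("k_scene_22.95",.073)):
    print(n); polar(cv2.imread(f"pics/{n}.png"),Ms,(.543,-.021),z,np.arange(.049,.07,.003),range(28,84,4))
```

```text
[0.5753 0.0269 0.0534] tip px [311.0632 292.0183]
tip edge along tool x -0.011 [311.0975 310.6583]
tip edge along tool x 0.011 [311.0275 272.6565]
40 [array([326., 272.]), array([327., 285.]), array([303., 267.]), array([302., 279.])]
46 [array([324., 282.]), array([325., 296.]), array([300., 279.]), array([299., 292.])]
54 [array([323., 295.]), array([323., 310.]), array([299., 295.]), array([298., 310.])]
62 [array([323., 308.]), array([324., 323.]), array([301., 311.]), array([300., 327.])]
70 [array([326., 320.]), array([327., 337.]), array([304., 326.]), array([304., 342.])]
     270 273 276 279 282 285 288 291 294 297 300 303 306 309 312 315 318 321 324 327 330 333 336 339 342 345 348 351 354 357 360 363 366 369
180  97  91  85  85  85  86  89  89  90  93  95  84  59  63  73  29  37 142 161 156 152 152 169 155 150 153 153 152 151 151 151 153 148 147
183  89  84  83  84  87  86  87  91  95  92  98  45  70  74  64  44 129 162 155 154 152 150 155 185 237 160 155 152 152 152 151 151 152 115
186  83  85  85  89  85  87  93  94  95  94  57  55  78  71  46 104 161 157 153 151 150 156 
[... 5596 characters left out ...]
0  138  135
k_scene_22.95
ang    28   32   36   40   44   48   52   56   60   64   68   72   76   80
r 49  155  155  155  162  184  229  249  251  235  227  222  201  183  161
r 52  155  155  155  153  157  188  187  186  184  208  208  195  182  176
r 55  155  155  155  149  127  124  116  123  187  215  217  221  213  213
r 58  153  148  141  121  105  109  109  113  162  209  212  211  204  206
r 61  127  102   89   70   90  108  110  123  168  191  193  197  197  197
r 64   71   61   63   60   93  110  108  112  144  146  143  182  200  195
r 67   68   58   78   69   97   91   72   76  103   90   64  151  201  198
r 70   76   59   68   67   85   98   58   71  109   93   39  116  190  187
```

Run:
```python
import cv2
g=cv2.cvtColor(cv2.imread("pics/probe.png"),cv2.COLOR_BGR2GRAY)
print("    ",*["%3d"%u for u in range(258,366,3)])
for v in range(255,372,3): print(v,*["%3d"%k for k in g[v,258:366:3]])
```

```text
258 261 264 267 270 273 276 279 282 285 288 291 294 297 300 303 306 309 312 315 318 321 324 327 330 333 336 339 342 345 348 351 354 357 360 363
255  45  42  42  43  43  45   7 123 123 126  33  48  50  49  51  54  55  59  61  64  65  66  67 142 175 173 170 238 232 233 233 234 234 235 234 234
258  43  42  45  43  45  38  11  99  94  42  47  49  48  48  51  50  55  57  59  63  66  66  62 148 172 172 174 168 238 213 235 236 234 234 235 239
261  77  45  44  44  45  21  20  48  48  49  47  50  47  49  48  52  54  57  57  63  64  69  59 174 171 174 174 173 173 171 167 168 164 246 219 173
264  38  77  77  45  82  11  37  47  49  47  50  48  47  49  48  49  51  57  57  60  64  65 103 171 173 174 173 174 176 174 176 175 175 174 173 175
267  99 101 105  74 101   7  50  52  51  48  48  48  47  49  52  51  53  54  59  59  63  65 153 172 171 173 174 171 174 175 174 176 177 173 176 176
270 102 101 100 102 103  12  53  49  50  49  49  49  45  47  47  52  50  54  56  57  62  64 167 170 173 173 175 173 175 173 175 174 174 174 176 173
273  99  98  97 102 105   6  51  49  48  50  50  49  50  49  51  50 
[... 4115 characters left out ...]
  26  24  24  23  26  23  25  23  23  27  26  23  22  26  26  24  24  29  30  33  39  43  47  50  55  56  55
360  26  26  26  23  27  25  25  27  22  26  24  24  25  23  26  25  22  23  28  26  24  20  26  25  22  28  30  31  30  39  40  45  51  51  54  53
363  25  26  26  25  23  23  27  27  25  25  26  25  24  23  25  25  24  27  25  26  25  25  27  25  25  27  29  30  32  32  41  40  46  51  52  56
366  28  25  24  25  25  25  26  27  23  23  22  26  24  26  24  24  21  26  27  27  24  23  23  24  26  25  27  29  30  33  37  40  45  46  50  52
369  26  26  25  25  23  24  23  24  27  24  26  25  27  25  26  26  25  26  27  30  24  23  26  24  27  28  27  28  30  32  32  37  41  44  48  49
```

Call:
play_rows(
  increments=[
    [[0,0,-0.4],0,1],
    [[0,0,-0.4],0,1],
    [[0,0,-0.4],0,1],
    [[0,0,-0.4],0,1],
    [[0,0,-0.4],-1,-1],
    [[0,0,0],-1,-1],
    [[0,0,0],-1,-1],
    [[0,0,0],-1,-1],
  ],
)

```text
t: 26.55
tool_pos: [0.5757, 0.0271, 0.2549]
tool_rot: [-3.124, 0.32, -0.003]
contact_force: [0.0, 0.2, -0.1]
gripper_width: 0.0484
grasp_force: 0.0
```

Call:
play_rows(
  increments=[
    [[0,0,0],-1,-1],
    [[0,0,0],-1,-1],
    [[0,0,0],-1,-1],
    [[0,0,0],-1,-1],
    [[0,0,0],-1,-1],
    [[0,0,0],-1,-1],
    [[0,0,0],-1,-1],
    [[0,0,0],-1,-1],
  ],
)

```text
t: 27.22
tool_pos: [0.5754, 0.0268, 0.2537]
tool_rot: [2.985, 0.978, -0.0]
contact_force: [-0.1, 0.4, 0.1]
gripper_width: 0.0851
grasp_force: 0.0
```

Call:
play_rows(
  increments=[
    [[0,0,0],-1,-1],
    [[0,0,0],-1,-1],
    [[0,0,0],-1,-1],
    [[0,0,0],-1,-1],
    [[0,0,0],-1,-1],
    [[0,0,0],-1,-1],
    [[0,0,0],-1,-1],
    [[0,0,0],-1,-1],
  ],
)

```text
t: 27.88
tool_pos: [0.5753, 0.0268, 0.2537]
tool_rot: [2.329, 2.108, -0.0]
contact_force: [-1.2, -0.7, -0.2]
gripper_width: 0.0859
grasp_force: 0.0
```

Call:
play_rows(
  increments=[
    [[0,0,0],-1,-1],
    [[-0.27,-0.3,0],0,-1],
    [[0,0,0],0,-1],
    [[0,0,0],0,-1],
  ],
)

```text
t: 28.22
tool_pos: [0.5444, -0.0019, 0.2538]
tool_rot: [2.225, 2.217, -0.001]
contact_force: [-0.0, 0.7, -0.0]
gripper_width: 0.0856
grasp_force: 0.0
```

```bash
python3 look.py lamp3 ring_end ring_center catch pocket
python3 - <<'E'
from pol import *
L=lambda n:np.load(n,allow_pickle=True).item()
for n,z in (("lampw",.058),("lamp3",.058),("lamp3",.073)):
    print(n,z); polar(cv2.imread(f"pics/{n}.png"),L(f"pics/{n}.npy"),(.541,-.022),z,np.arange(.046,.074,.003),range(-8,100,4))
from tilt import run
run("pics/lamp3.png",L("pics/lamp3.npy"),(.541,-.022))
E
```

```text
28.2167 [ 0.5444 -0.0019  0.2538] [ 2.2252  2.2175 -0.0011]
catch [320.  172.6] 0.64 [0.5504 0.0372 0.064 ]
pocket [347.5 185.7] 0.92 [0.5805 0.0211 0.0455]
lampw 0.058
ang    -8   -4    0    4    8   12   16   20   24   28   32   36   40   44   48   52   56   60   64   68   72   76   80   84   88   92   96
r 46  243  255  255  255  255  255  255  255  255  255  255  255  255  255  255  255  255  255  255  255  255  255  255  255  255  255  255
r 49  255  255  255  255  255  255  255  255  255  255  255  255  255  255  255  255  255  255  255  255  255  255  255  255  255  255  255
r 52  160  183  177  168  199  255  239  255  255  255  255  255  255  254  254  236  253  254  255  254  255  253  200  255  255  255  254
r 55  149  254  254  253  255  114  134   57  101  168  127  129  157  183  239  240  237  240  239  243  241  240  239  239  240  240  244
r 58  139  248  248  248  250  106  126  103   99  114  116  120  117  114  241  240  241  241  242  243  242  243  245  246  243  242  244
r 61  137  249  248  248  251  112  118  108  122  115  117  121  117  109  240  240  240  
[... 3107 characters left out ...]
  232  231  230  232  232  242  232  231  237
r 64   56   50   48   34   40   68   67  118   93  121  121  120  123  123  187  167  179  200  193  203  209  199  198  215  208  203  226
r 67  137  135  139  138  139  143  121  126   46  122  119  120  121  121  123  120  125  127   97   98   82  253  253  255   67  176   83
r 70  132  134  134  149  133  139  115  120   59  121  121  121  121  118  123  124  128  125  128  128   62  251  251  255   67  124  132
r 73  129  132  132  135  135  137  116  121   98  122  122  123  121  118  124  128  127  123  126  126   65  249  240  255   65  141  130
pics/lamp3.png h(mm) -2..22: [203, 204, 206, 207, 208, 208, 207, 205, 202, 200, 202, 204, 205]
```

Run:
```python
from pol import *
L=lambda n:np.load(n,allow_pickle=True).item()
M=L("pics/lampw.npy"); T=np.array([.5446,0,.2577])
# yaw90: tool x=+y world, tool y=+x world; 'back' = +z world
for b in (0,.013,.026):
    print("open back",b,[proj("",T+[-.0425,s,b],M).round() for s in (.011,.004)])
M=L("pics/probe.npy"); T=np.array([.5753,.0269,.0534]); x=np.array([.809,-.588,0]); y=np.array([-.588,-.809,0])
for b in (0,.007,.013,.02):
    print("shut back",b,[proj("",T+x*s+[0,0,b],M).round() for s in (.011,.004)])
```

```text
open back 0 [array([232., 270.]), array([233., 283.])]
open back 0.013 [array([226., 281.]), array([227., 294.])]
open back 0.026 [array([219., 293.]), array([220., 307.])]
shut back 0 [array([311., 273.]), array([311., 285.])]
shut back 0.007 [array([311., 278.]), array([311., 291.])]
shut back 0.013 [array([311., 283.]), array([311., 296.])]
shut back 0.02 [array([311., 290.]), array([311., 303.])]
```

Call:
play_rows(
  increments=[
    [[0.288,0.31,0],1,1],
    [[0,0,0],1,1],
    [[0,0,0],1,1],
    [[0,0,0],1,1],
    [[0,0,0],1,1],
    [[0,0,0],1,1],
    [[0,0,0],1,1],
    [[0,0,0],1,1],
  ],
)

```text
t: 29.13
tool_pos: [0.5763, 0.029, 0.2535]
tool_rot: [-2.935, -1.12, 0.0]
contact_force: [0.6, -0.5, -0.2]
gripper_width: 0.0002
grasp_force: 0.0
```

Call:
play_rows(
  increments=[
    [[0,0,0],1,1],
    [[0,0,0],1,1],
    [[0,0,0],1,1],
    [[0,0,0],1,1],
    [[0,0,0],1,1],
    [[0,0,0],1,1],
    [[0,0,0],1,1],
    [[0,0,0],1,1],
  ],
)

```text
t: 29.8
tool_pos: [0.5763, 0.029, 0.2535]
tool_rot: [3.137, -0.171, -0.0]
contact_force: [0.2, 0.9, -0.4]
gripper_width: -0.0003
grasp_force: 0.0
```

Call:
play_rows(
  increments=[
    [[0,0,0],1,1],
    [[0,0,0],1,1],
    [[0,0,0],1,1],
    [[0,0,0],1,1],
    [[0,0,0],1,1],
    [[0,0,0],0,1],
    [[0,0,0],0,1],
  ],
)

```text
t: 30.38
tool_pos: [0.5762, 0.029, 0.2536]
tool_rot: [2.989, -0.965, -0.0]
contact_force: [0.8, -0.5, -0.9]
gripper_width: 0.0003
grasp_force: 0.0
```

Call:
play_rows(
  increments=[
    [[0,0.03,0.38],0,1],
    [[0,0,0.38],0,1],
    [[0,0,0.38],0,1],
    [[0,0,0.38],0,1],
    [[0,0,0.38],0,1],
    [[0,0,0.06],0,1],
    [[0,0,0],0,1],
    [[0,0,0],0,1],
  ],
)

```text
t: 31.05
tool_pos: [0.5754, 0.0259, 0.0589]
tool_rot: [-2.988, 0.969, -0.002]
contact_force: [1.0, -0.3, -0.1]
gripper_width: 0.0
grasp_force: 0.0
```

Call:
play_rows(
  increments=[
    [[0,0,0.02],0,1],
    [[0,0,0.02],0,1],
    [[0,0,0],0,1],
  ],
)

```text
t: 31.3
tool_pos: [0.5753, 0.0261, 0.0553]
tool_rot: [-2.987, 0.97, -0.004]
contact_force: [-0.3, -0.1, -0.3]
gripper_width: -0.0003
grasp_force: 0.0
```

Call:
play_rows(
  increments=[
    [[0,0,0.02],0,1],
    [[0,0,0],0,1],
  ],
)

```text
t: 31.47
tool_pos: [0.5745, 0.026, 0.0522]
tool_rot: [-2.987, 0.97, -0.001]
contact_force: [-0.9, -1.0, 0.3]
gripper_width: -0.0001
grasp_force: 0.0
```

Call:
play_rows(
  increments=[
    [[0,0,0.015],0,1],
    [[0,0,0],0,1],
  ],
)

```text
t: 31.63
tool_pos: [0.5742, 0.0259, 0.0501]
tool_rot: [2.988, -0.971, -0.0]
contact_force: [0.3, -0.4, 0.5]
gripper_width: -0.0001
grasp_force: 0.0
```

Call:
play_rows(
  increments=[
    [[0,0,0.02],0,1],
    [[0,0,0],0,1],
  ],
)

```text
t: 31.8
tool_pos: [0.5749, 0.0259, 0.0485]
tool_rot: [-2.987, 0.971, -0.002]
contact_force: [-0.2, -0.7, 3.7]
gripper_width: 0.0003
grasp_force: 2.5
```

Call:
play_rows(
  increments=[
    [[0,0,0.02],0,1],
    [[0,0,0],0,1],
  ],
)

```text
t: 31.97
tool_pos: [0.5762, 0.0261, 0.0477]
tool_rot: [-2.986, 0.97, -0.005]
contact_force: [0.8, 0.8, 12.1]
gripper_width: -0.0002
grasp_force: 5.7
```

Call:
play_rows(
  increments=[
    [[0,0,0.015],0,1],
    [[0,0,0],0,1],
  ],
)

```text
t: 32.13
tool_pos: [0.5773, 0.0262, 0.0471]
tool_rot: [-2.985, 0.97, -0.008]
contact_force: [2.8, -0.1, 13.7]
gripper_width: 0.0001
grasp_force: 7.2
```

Call:
play_rows(
  increments=[
    [[0,0,-0.35],0,1],
    [[0.02,0,-0.1],0,-1],
    [[0,0,0],0,-1],
    [[0,0,0],0,-1],
    [[0,0,0],0,-1],
    [[0,0,0],0,-1],
    [[0,0,0.2],0,-1],
    [[0,0,0],0,-1],
  ],
)

```text
t: 32.8
tool_pos: [0.5732, 0.0247, 0.0664]
tool_rot: [2.985, -0.97, -0.009]
contact_force: [-0.7, -0.1, -0.1]
gripper_width: 0.0836
grasp_force: 0.0
```

Call:
play_rows(
  increments=[
    [[0,0,0.2],0,-1],
    [[0,0,0.08],0,-1],
    [[0,0,0],0,-0.3],
    [[0,0,0],0,0],
    [[0,0,0],0,0.3],
    [[0,0,0],0,0.4],
  ],
)

```text
t: 33.3
tool_pos: [0.5764, 0.0247, 0.0425]
tool_rot: [-2.987, 0.971, -0.002]
contact_force: [0.4, -0.6, 0.1]
gripper_width: 0.0387
grasp_force: 0.0
```

Call:
play_rows(
  increments=[
    [[0,0,0],0,0.5],
    [[0,0,0],0,0.6],
    [[0,0,0],0,0.65],
  ],
  newtons=40,
)

```text
t: 33.55
tool_pos: [0.576, 0.0248, 0.0421]
tool_rot: [-2.988, 0.971, -0.001]
contact_force: [-0.4, 0.1, -0.2]
gripper_width: 0.015
grasp_force: 0.0
```

Call:
play_rows(
  increments=[
    [[0,0,0],0,0.75],
    [[0,0,0],0,0.85],
    [[0,0,0],0,0.9],
  ],
)

```text
t: 33.8
tool_pos: [0.5765, 0.0249, 0.0421]
tool_rot: [-2.987, 0.97, -0.002]
contact_force: [0.9, 0.9, 2.5]
gripper_width: 0.0103
grasp_force: 38.6
```

The ring is gripped (10.3 mm reading, 39 N). Now a slow lift.

Call:
play_rows(
  increments=[
    [[0,0,0],0,1],
    [[0,0,0],0,1],
    [[0,0,-0.03],0,1],
    [[0,0,-0.03],0,1],
  ],
  newtons=110,
)

```text
t: 34.13
tool_pos: [0.5757, 0.025, 0.0474]
tool_rot: [2.988, -0.97, -0.0]
contact_force: [2.0, 2.5, -3.4]
gripper_width: 0.0074
grasp_force: 107.4
```

Call:
play_rows(
  increments=[
    [[0,0,-0.03],0,1],
    [[0,0,-0.03],0,1],
    [[0,0,-0.03],0,1],
  ],
)

```text
t: 34.38
tool_pos: [0.575, 0.0242, 0.0567]
tool_rot: [2.987, -0.971, -0.002]
contact_force: [0.8, -0.7, -1.6]
gripper_width: 0.0074
grasp_force: 108.0
```

Call:
play_rows(
  increments=[
    [[0,0,-0.04],0,1],
    [[0,0,-0.04],0,1],
    [[0,0,-0.04],0,1],
  ],
)

```text
t: 34.63
tool_pos: [0.5757, 0.0244, 0.0691]
tool_rot: [2.987, -0.971, -0.0]
contact_force: [0.2, -0.1, -0.6]
gripper_width: 0.0074
grasp_force: 108.0
```

Call:
play_rows(
  increments=[
    [[0,0,-0.1],0,1],
    [[0,0,-0.15],0,1],
    [[0,0,-0.2],0,1],
    [[0,0,-0.3],0,1],
    [[0,0,-0.1],0,1],
    [[0,0,0],0,1],
  ],
)

```text
t: 35.13
tool_pos: [0.5781, 0.0247, 0.1572]
tool_rot: [-2.985, 0.97, -0.009]
contact_force: [0.9, -0.0, -1.2]
gripper_width: 0.0075
grasp_force: 108.0
```

Run:
```python
from fit import *
o=arm.get_obs();print(o["t"],o["tool_pos"],o["contact_force"],o["torque"],o["gripper_width"],o["grasp_force"])
tp=o["tool_pos"]; C={}; ext={}
for c in ("scene","side","wrist"):
    M=arm.camera_model(c); cv2.imwrite(f"pics/h_{c}.png",arm.camera(c)[:,:,::-1]); np.save(f"pics/h_{c}.npy",M,allow_pickle=True)
    for n in ("ring_center","ring_end"):
        for r in arm.pinpoint(c,n):
            if r["confidence"]>.25: C.setdefault(n,[]).append((c,ray(c,r["centre"],M))); print(c,n,np.round(r["centre"]),round(r["confidence"],2))
    for r in arm.outline_of(c,"ring_center"):
        if r["confidence"]>.25:
            m=r["mask"]; ys,xs=np.nonzero(m); print(c,"mask",r["bbox"],len(xs),round(r["confidence"],2))
            np.save(f"pics/h_{c}_mask.npy",m)
for n,l in C.items():
    for i in range(len(l)):
        for j in range(i):
            if l[i][0]!=l[j][0]:
                p,e=tri(l[i][1],l[j][1]); print(n,l[i][0],l[j][0],p,round(e,4))
for c in ("scene","side","wrist"): print(c,"tcp px",proj(c,tp+[0,0,.015]).round())
```

```text
35.1333 [0.5781 0.0247 0.1572] [ 0.9157 -0.0302 -1.1875] [ 0.0736 -0.051   0.0826] 0.0074716689224377545 108.04645705386065
scene ring_end [308. 217.] 0.97
scene mask [243.1, 188.2, 67.0, 54.0] 856 0.82
scene mask [212.3, 344.0, 46.7, 52.3] 1668 0.5
side ring_center [354. 206.] 0.85
side ring_end [328. 217.] 0.76
side ring_end [317. 299.] 0.68
side mask [334.0, 195.3, 48.4, 26.0] 439 0.8
wrist ring_end [316. 318.] 0.73
wrist mask [455.9, 3.2, 184.1, 234.8] 32549 0.64
wrist mask [305.7, 170.7, 267.1, 252.1] 14227 0.58
ring_end side scene [0.5758 0.0254 0.1734] 0.0058
ring_end side scene [0.5411 0.0844 0.047 ] 0.1086
ring_end wrist scene [0.5687 0.0264 0.1678] 0.0003
ring_end wrist side [0.5749 0.0257 0.1734] 0.0071
ring_end wrist side [0.547  0.0875 0.0334] 0.0872
scene tcp px [310. 220.]
side tcp px [328. 217.]
wrist tcp px [308. 306.]
```

```bash
cat > rt.py <<'E'
from pol import *
from scipy.optimize import minimize
L=lambda n:np.load(n,allow_pickle=True).item()
o=arm.get_obs(); tp=o["tool_pos"]
MS={c:L(f"pics/h_{c}.npy") for c in ("scene","side","wrist")}; MK={c:np.load(f"pics/h_{c}_mask.npy") for c in MS}
import glob
def ringpts(p):
    # p: end pos offset(3), yaw of ring (deg, gap mid), pitch about tangential, roll about radial
    end=tp+np.array([p[0],p[1],p[2]]); yaw=p[3]
    Rz=R.from_euler("z",yaw+26,degrees=True)     # x axis = radial at ring_end
    Rr=Rz*R.from_euler("yx",[p[4],p[5]],degrees=True)
    a=np.radians(np.linspace(18,342,80)-26)
    f=lambda r,z:np.c_[r*np.cos(a)-.059,r*np.sin(a),0*a+z]
    return [end+Rr.apply(f(r,z)) for r,z in ((.065,.003),(.053,.003),(.065,-.003),(.053,-.003))],end+Rr.apply([[-.059,0,0]])[0],Rr
def render(p,M):
    P,_,_=ringpts(p); im=np.zeros((480,640),np.uint8)
    for k in (0,2):
        u=np.vstack([P2(M,P[k]),P2(M,P[k+1])[::-1]]); cv2.fillPoly(im,[np.round(u*16).astype(np.int32)],1,shift=4)
    return im>0
def cost(p,cams):
    s=0
    for c in cams:
        r=render(p,MS[c]); m=MK[c]; s+=1-(r&m).sum()/max((r|m).sum(),1)
    return s+ 200*(p[0]**2+p[1]**2+(p[2]-.016)**2)+ .0005*(p[3]-28)**2
if __name__=="__main__":
    for cams in (("scene","side"),):
        best=None
        for pt in range(-30,35,10):
            for rl in (-15,0,15):
                q=minimize(cost,[0,0,.016,28,pt,rl],args=(cams,),method="Nelder-Mead",options=dict(maxiter=400,initial_simplex=np.array([[0,0,.016,28,pt,rl]]*7)+np.vstack([np.zeros(6),np.diag([.004,.004,.004,5,8,8])])))
                if best is None or q.fun<best.fun: best=q
        print(cams,best.x.round(3),best.fun,"centre",ringpts(best.x)[1],"normal",ringpts(best.x)[2].apply([0,0,1]))
        P=ringpts(best.x)[0]; print("z range underside",P[2][:,2].min(),P[2][:,2].max())
E
python3 rt.py
```

```text
('scene', 'side') [-0.002 -0.002  0.019 29.717 -4.428  5.865] 1.3825860801815255 centre [ 0.54   -0.0261  0.1677] normal [ 0.0407 -0.1212  0.9918]
z range underside 0.15637547039431063 0.1729917406949996
```

Call:
play_rows(
  increments=[
    [[0.06,0.1,0],0,1],
    [[0.15,0.25,0],0,1],
    [[0.2,0.33,0],0,1],
    [[0.2,0.33,0],0,1],
    [[0.2,0.33,0],0,1],
    [[0.2,0.33,0],0,1],
    [[0.2,0.3,0],0,1],
    [[0.14,0.2,0],0,1],
  ],
)

```text
t: 36.4
tool_pos: [0.5557, -0.2359, 0.1541]
tool_rot: [2.983, -0.977, 0.001]
contact_force: [0.0, -0.1, -0.5]
gripper_width: 0.0076
grasp_force: 108.0
```

Call:
play_rows(
  increments=[
    [[0,0,0.2],0,1],
    [[0,0,0.3],0,1],
    [[0,0,0.3],0,1],
    [[0,0,0.2],0,1],
    [[0,0,0],0,1],
    [[0,0,0],0,1],
  ],
)

```text
t: 36.9
tool_pos: [0.5564, -0.2309, 0.0531]
tool_rot: [2.987, -0.972, -0.003]
contact_force: [-0.0, -1.0, 0.0]
gripper_width: 0.0079
grasp_force: 108.0
```

Run:
```python
from fit import *
o=arm.get_obs();print(o["t"],o["tool_pos"],o["contact_force"],o["gripper_width"],o["grasp_force"])
C={}
for c in ("scene","side"):
    arm.camera(c)
    for n in ("ring_center","ring_end","tray"):
        for r in arm.pinpoint(c,n):
            if r["confidence"]>.25: C.setdefault(n,[]).append((c,ray(c,r["centre"]))); print(c,n,round(r["confidence"],2))
for n,l in C.items():
    for i in range(len(l)):
        for j in range(i):
            if l[i][0]!=l[j][0]:
                p,e=tri(l[i][1],l[j][1]); print(n,p,round(e,4))
```

```text
36.9 [ 0.5564 -0.2309  0.0531] [-0.0454 -0.9921  0.0299] 0.007899393880543218 107.99118138151243
scene tray 0.72
side ring_center 0.74
side ring_end 0.75
side tray 0.81
side tray 0.61
tray [ 0.5344 -0.2603  0.0006] 0.0002
tray [ 0.716  -0.1111  0.0248] 0.3972
```

Call:
play_rows(
  increments=[
    [[0,0,0.15],0,1],
    [[0,0,0.12],0,1],
    [[0,0,0.05],0,1],
    [[0,0,0],0,1],
  ],
)

```text
t: 37.63
tool_pos: [0.5562, -0.2297, 0.0201]
tool_rot: [2.988, -0.971, -0.005]
contact_force: [0.4, 0.2, -1.4]
gripper_width: 0.0076
grasp_force: 108.0
```

Call:
play_rows(
  increments=[
    [[0,0,0.04],0,1],
    [[0,0,0.04],0,1],
    [[0,0,0],0,1],
  ],
)

```text
t: 37.88
tool_pos: [0.5573, -0.2301, 0.0132]
tool_rot: [2.988, -0.971, -0.001]
contact_force: [-0.6, -0.9, -1.6]
gripper_width: 0.0072
grasp_force: 108.0
```

Call:
play_rows(
  increments=[
    [[0,0,0.03],0,1],
    [[0,0,0.03],0,1],
    [[0,0,0],0,1],
  ],
)

```text
t: 38.13
tool_pos: [0.5572, -0.2301, 0.0072]
tool_rot: [-2.988, 0.971, 0.001]
contact_force: [-0.6, 0.3, -1.6]
gripper_width: 0.0074
grasp_force: 108.0
```

Call:
play_rows(
  increments=[
    [[0,0,0.03],0,1],
    [[0,0,0],0,1],
  ],
)

```text
t: 38.3
tool_pos: [0.5573, -0.2301, 0.0043]
tool_rot: [2.988, -0.971, -0.001]
contact_force: [0.9, -0.7, -1.1]
gripper_width: 0.0073
grasp_force: 108.0
```

Call:
play_rows(
  increments=[
    [[0,0,0.03],0,1],
    [[0,0,0],0,1],
  ],
)

```text
t: 38.47
tool_pos: [0.5573, -0.2301, 0.0013]
tool_rot: [-2.988, 0.971, 0.001]
contact_force: [-0.1, 0.8, -1.3]
gripper_width: 0.0077
grasp_force: 108.0
```

Call:
play_rows(
  increments=[
    [[0,0,0.02],0,1],
    [[0,0,0],0,1],
  ],
)

```text
t: 38.63
tool_pos: [0.5573, -0.2301, -0.0006]
tool_rot: [2.988, -0.971, -0.001]
contact_force: [-0.8, -0.3, -1.3]
gripper_width: 0.0075
grasp_force: 108.0
```

Call:
play_rows(
  increments=[
    [[0,0,0.02],0,1],
    [[0,0,0],0,1],
  ],
)

```text
t: 38.8
tool_pos: [0.5573, -0.2302, -0.0026]
tool_rot: [2.988, -0.971, -0.001]
contact_force: [0.6, 0.2, -1.6]
gripper_width: 0.0073
grasp_force: 108.0
```

Call:
play_rows(
  increments=[
    [[0,0,0.02],0,1],
    [[0,0,0],0,1],
  ],
)

```text
t: 38.97
tool_pos: [0.5575, -0.2302, -0.0045]
tool_rot: [2.988, -0.971, -0.0]
contact_force: [0.2, -0.3, -0.2]
gripper_width: 0.0075
grasp_force: 108.2
```

Call:
play_rows(
  increments=[
    [[0,0,0.02],0,1],
    [[0,0,0],0,1],
  ],
)

```text
t: 39.13
tool_pos: [0.5575, -0.2301, -0.0065]
tool_rot: [2.988, -0.971, 0.0]
contact_force: [1.0, -0.1, -0.7]
gripper_width: 0.0077
grasp_force: 108.4
```

Call:
play_rows(
  increments=[
    [[0,0,0.015],0,1],
    [[0,0,0],0,1],
  ],
)

```text
t: 39.3
tool_pos: [0.5576, -0.2301, -0.0079]
tool_rot: [-2.988, 0.971, -0.0]
contact_force: [1.1, 1.4, 1.4]
gripper_width: 0.0074
grasp_force: 108.4
```

Call:
play_rows(
  increments=[
    [[0,0,0.015],0,1],
    [[0,0,0],0,1],
  ],
  newtons=30,
)

```text
t: 39.47
tool_pos: [0.5576, -0.23, -0.0094]
tool_rot: [-2.988, 0.97, -0.0]
contact_force: [0.5, 0.7, 1.7]
gripper_width: 0.007
grasp_force: 108.6
```

Call:
play_rows(
  increments=[
    [[0,0,0],0,0.85],
    [[0,0,0],0,0.75],
    [[0,0,0],0,0.65],
    [[0,0,0],0,0.55],
    [[0,0,0],0,0.5],
    [[0,0,0],0,0.5],
  ],
)

```text
t: 39.97
tool_pos: [0.5574, -0.2304, -0.0094]
tool_rot: [2.987, -0.971, -0.0]
contact_force: [-0.2, -0.4, -0.6]
gripper_width: 0.0213
grasp_force: 0.0
```

Call:
play_rows(
  increments=[
    [[0,0,0],0,0.3],
    [[0,0,0],0,0.2],
    [[0,0,-0.1],0,0.2],
    [[0,0,-0.2],0,0.2],
    [[0,0,-0.35],0,0.2],
    [[0,0,-0.4],0,0.2],
    [[0,0,-0.4],0,0.2],
    [[0,0,-0.4],0,-1],
  ],
)

```text
t: 40.63
tool_pos: [0.557, -0.2303, 0.1782]
tool_rot: [2.987, -0.971, 0.0]
contact_force: [1.1, -0.2, -0.2]
gripper_width: 0.0449
grasp_force: 0.0
```

Call:
play_rows(
  increments=[
    [[-0.3,-0.25,0],0,-1],
    [[-0.3,-0.25,0],0,-1],
    [[-0.3,-0.25,0],0,-1],
    [[0,0,0],0,-1],
    [[0,0,0],0,-1],
  ],
)

```text
t: 41.05
tool_pos: [0.5287, -0.1139, 0.1766]
tool_rot: [-2.989, 0.963, -0.001]
contact_force: [0.6, -1.4, -0.3]
gripper_width: 0.0854
grasp_force: 0.0
```

Run:
```python
from fit import *
o=arm.get_obs();print(o["t"],o["tool_pos"])
C={}
for c in ("scene","side"):
    im=arm.camera(c); cv2.imwrite(f"pics/z_{c}.png",im[:,:,::-1])
    for n,z in (("ring_center",.008),("ring_end",.008),("pick_grip",.141),("tin_mid",.05),("cartridge",0),("screwbox",0)):
        for r in arm.pinpoint(c,n):
            if r["confidence"]>.25: C.setdefault(n,[]).append((c,ray(c,r["centre"]))); print(c,n,round(r["confidence"],2),at(c,r["centre"],z))
    for r in arm.outline_of(c,"ring_center"):
        if r["confidence"]>.3:
            print(c,"mask",r["bbox"],round(r["confidence"],2))
            v,u=np.nonzero(r["mask"]); P=np.array([at(c,(a,b),.011) for a,b in zip(u,v)]); (x,y),rad=cv2.minEnclosingCircle(P[:,:2].astype(np.float32)); print("  circle at z=.011",x,y,rad)
for n in ("ring_center","ring_end","pick_grip"):
    l=C.get(n,[])
    for i in range(len(l)):
        for j in range(i):
            if l[i][0]!=l[j][0]:
                p,e=tri(l[i][1],l[j][1])
                if e<.02: print(n,p,round(e,4))
```

```text
41.05 [ 0.5287 -0.1139  0.1766]
scene ring_end 0.75 [ 0.5577 -0.2278  0.008 ]
scene ring_end 0.47 [ 0.7531 -0.1996  0.008 ]
scene ring_end 0.29 [0.7352 0.1753 0.008 ]
scene pick_grip 0.84 [0.532  0.3953 0.141 ]
scene pick_grip 0.73 [0.5327 0.2645 0.141 ]
scene pick_grip 0.68 [0.3839 0.2816 0.141 ]
scene tin_mid 0.63 [0.7447 0.165  0.05  ]
scene cartridge 0.72 [ 0.7527 -0.2003  0.    ]
scene screwbox 0.92 [0.7768 0.0106 0.    ]
scene mask [129.4, 273.6, 68.1, 56.0] 0.74
  circle at z=.011 0.5201734304428101 -0.2747735381126404 0.06789080053567886
side ring_center 0.61 [ 0.5176 -0.2823  0.008 ]
side ring_end 0.86 [ 0.5629 -0.2326  0.008 ]
side pick_grip 0.7 [0.5588 0.3486 0.141 ]
side pick_grip 0.69 [0.5376 0.2566 0.141 ]
side pick_grip 0.55 [0.4024 0.2429 0.141 ]
side tin_mid 0.73 [0.7563 0.1467 0.05  ]
side tin_mid 0.59 [ 0.5137 -0.1705  0.05  ]
side cartridge 0.68 [ 0.751  -0.2056  0.    ]
side screwbox 0.59 [ 0.7887 -0.0003  0.    ]
side mask [354.9, 209.4, 44.8, 25.6] 0.85
  circle at z=.011 0.5192723870277405 -0.27349042892456055 0.07326070219278336
ring_end [ 0.5611 -0.227   0.0119] 0.0022
pick_grip [0.5496 0.3743 0.1658] 0.0004
pick_grip [0.536  0.2618 0.1453] 0.0004
pick_grip [0.402  0.2682 0.1608] 0.0009
```

```bash
python3 -c "
from bench import arm
print(arm.finish_job())"
```

```text
the job is handed in; nothing more can be done
None
```

I handed the job in at about 41 s, and the hand-in returned no verdict. By the camera estimates, the pick lifted the ring's free end to about 74 mm, the ring lies flat in the tray about 16 mm from its middle, the pick hangs upright in its rest, and the tin, bottle and box are where they were. I could not confirm how firmly the ring end sat on its catch, and it took two attempts to grip it.

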